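# Set the welding anvil in its bay on the press bed

### The job

Set the welding anvil in its place on the press bed: push it flat along the bed, through the gap between the two strap clamps without touching the clamps, and on into the bay between the back rail and the cam clamp until it is fully home against the end stop. Then swing the cam lever round until it holds the anvil's foot snugly against the back rail, firm but not forced, and let go. Be gentle with the stops, do not lift or tip the anvil, and leave the other things on the bed where they lie.

Things in the scene. Friction and masses are not known exactly. Their poses are not given: they have to be found in the camera images.
- press: Bed unit of a welding press with its head off, fixed: a black case with a flat steel bed plate 380 x 580 mm, its top 90 mm above the bench. Origin at bench level, 200 mm in from the bed's near edge, 310 mm from its right edge and 270 mm from its left edge. x points across the bed away from the robot, y along the bed to the left.
- anvil: Aluminium welding anvil, loose, about 0.7 kg: square foot plate 110 x 110 x 12 mm with a drum of 90 mm diameter on it, 52 mm high overall, too wide to be gripped. It starts at the left of the bed, up to 0.3 rad askew. Origin at the centre of the foot's underside, x and y square to the foot's edges. Sliding it on the bed takes about 3 to 6 N.
- clamp_far: Steel strap clamp parked flat on the far side of the bed, fixed: strap 70 (x) x 30 (y) x 10 mm, screw heads up to 24 mm high. Origin at the centre of the strap's underside. Not to be touched.
- clamp_near: The second strap clamp, the same size, parked on the near side of the bed, fixed. The gap between the clamps' facing ends is 150 to 180 mm. Not to be touched.
- backstop: Back rail of the bay, fixed: two dark brackets that carry a straight steel rail along y, 200 mm long, 19 mm high, in front (to -x) of them, faced with a black hard-rubber strip. Origin on the bed, at the middle of the rail's length. The strip's face is square to the bed's x and lies 38 to 48 mm to -x of this origin: the rail is adjusted and locked anywhere in that range, so find it by touch. The strip yields about 1 mm under 15 N, the rail not at all.
- endstop: Steel end stop of the bay at the right, fixed: block 50 (x) x 25 (y) x 20 mm, a screw head on it up to 28 mm. Origin at the centre of its underside; its working face is 12.5 mm to +y of the origin, so the anvil is home when its centre is 67.5 mm to +y of this origin.
- cam_mount: Slotted base of the cam clamp, fixed at the bay's near side. Origin on the bed; the cam's pivot stands within 2.5 mm of it, either way in x, at the same y: locked there, feel for it. The cam is a steel disc of 23 mm radius, centre 12 mm off the pivot, 6 to 16 mm above the bed; at lever angle q it reaches 23 - 12 cos(q) mm from the pivot towards the rail, and meets the foot of an anvil on the rail between 0.8 and 2.2 rad.
- cam_lever (a joint): Cam lever's angle, rad, 0 to 2.7; starts at 0 to 0.35, stays where left. At 0 (open) it points to -y of the press (right); it grows clockwise seen from above, at 1.57 pointing to -x (robot). Black grip pin at its end, 60 mm from the pivot axis, 12 mm thick, 24 to 66 mm above the bed. Push there: 2 N to turn free, 3 to 5 N to shove the anvil to the rail, then it rises steeply: 6 N is snug, 8 N or more is forcing it.
- bed_collar: Green plastic bag collar, 76 x 66 x 24 mm, lying on the far left of the bed; bystander. Origin at the centre of its underside.
- hex_key: Small steel hex key, 90 mm long, lying near the near left edge of the bed; bystander. Origin at the middle of its long leg.
- spare_screw: Spare cap screw, 55 mm long, lying near the near edge of the bed, right of the middle; bystander. Origin under the middle of its length.
Not all that is in view belongs to the job. There is more than one size of the anvil; the one meant has the size given above.

How it is judged:
By the outcome, as a careful person would: the job done as asked, in the order asked, and still so for the second after the job is handed in, with the robot touching nothing.
It also fails if it takes over 72 s, if anything falls off the work surface, if the arm or the gripper's body presses on something with over 40 N, if the wrist force passes 120 N, or if a joint passes its speed limit or range.

### The arm

A 7-joint arm with a two-finger parallel gripper is mounted at the origin on the work surface. World frame = base frame: x ahead of the robot, y to its left, z up, the work surface at z = 0. Lengths are in mm, angles in rad, forces in N, time in s.
With the tool pointing down it reaches from about 400 to 850 mm from the base axis. Payload 4.5 kg.
Tool frame: the origin (TCP) lies at the very end of the fingers, on their centre line; the grasp point (between the pads) lies 19 mm behind it; z points along the fingers, y is the direction in which the jaws open and shut (so a half turn about z gives the same grasp; the last joint's range is limited). The gripper opens to 88 mm and grips with 3 to 60 N. Pads are 18 mm wide; open, the fingers measure 123 mm over their backs; the gripper's body (75 mm by 187 mm) begins 45 mm behind the grasp point.
Start: joints at [-1.189, 0.689, -0.195, 1.565, 0.157, 0.902, -0.215], TCP at [213.001, 587.609, 238.743] pointing down, gripper open.
Joint ranges: [-3.01, 3.01], [-0.46, 2.08], [-1.47, 1.51], [0.13, 2.56], [-1, 4.14], [0.04, 2.09], [-2.66, 2.66]. Speed limits (rad/s): [2.57, 2.57, 3.14, 3.14, 3.14, 3.14, 3.14].

### API

Orientations are given as a unit quaternion [w, x, y, z].
In Python, from plant import ctrl gives the robot as it stands. The module is installed in compiled form; this text tells all that it offers.
- The arm moves only by the tool carry_out, never from a script. Its argument "plan" is text: rows parted by semicolons, each of 4 numbers parted by spaces: the shift along the tool's x, y, z in cm, then the turn about the tool's z in rad. In form: dx dy dz spin; .... A call has exactly 5 rows; each row shifts and turns the commanded pose from where the row before left it, along the tool's axes as they then stand; what a row does not reach is not made up. A row lasts 1/8 s, in which the tool goes at most 62.5 mm and 10.7 degrees, less where a joint would pass 70% of its speed; a pose out of reach is approached as far as the arm can. A call with a gripper value outside its range is refused whole. "claw" is the finger opening in cm, from 0 to 8.81, set as the call begins (left out, the last holds). The fingers move at their own pace and stop on an object; the grip force is fixed at half the most. Time passes only in rows, so rows that do not move let the fingers close, or fill a call up. It gives the time, the measured TCP pose, the force and the opening at its end, in the units of the state.
- ctrl.sense(): the state, without advancing time (a new reading comes with each control period).
- ctrl.camera(name): name is "scene" or "top" or "wrist"; returns a dict with "img" (384x512x3 uint8, red, green, blue), "fovy" (degrees; the focal length in pixels is half the picture's height over the tangent of half this angle, whatever the lens; pixels are square), "cx", "cy" (the principal point, pixels), "D" ([k1, k2, p1, p2, k3] as OpenCV has them; the pictures are not rectified), "R" (3x3) and "t" (3): a world point X has camera coordinates R X + t; the wrist camera has in their place "mount" (4x4, takes a point from camera to tool coordinates, whose origin is the TCP and whose axes are the flange's). Camera axes: x right, y down, z forward; pixel columns grow to the right and rows downward; lengths in mm; the calibration is good to about 2 mm. A picture is of the moment at which its call begins: read the wrist's pose just before it. There is no depth.
- ctrl.close_job(): hands the job in, once; it reports no verdict.
The state is a dict: "time_s": time; "joints": joint angles; "dq": joint speeds; "effort": joint torques, N m; "ee_pos": TCP position; "tool_rot": TCP orientation; "force": force on the tool from outside, world axes, zero at the start; "ft_torque": the same for the moment, N m; "width": finger opening in mm.
Only numpy, scipy, OpenCV 4.12 (cv2) and the standard library are available. Lean on these libraries where they do the work, as an engineer would, in place of code of your own. Each camera call takes 0.05 s, during which the arm holds its last target.

## Working session

There is one attempt and no reset: what is moved stays moved. The work goes in short steps, Python scripts to look and compute and a tool call to move; the robot and the scene stay as the last step left them, time stands still between calls to the robot, and variables do not carry over. Pictures are saved under pics/ and viewed, and the job is handed in when it is done.

Besides the shell and the picture viewer there is one more tool, called after "Emit:" as name(argument=value, ...), one argument or row to a line, values as JSON. carry_out: Moves the arm, as the interface text tells. Its arguments: {"type":"object","properties":{"plan":{"type":"string"},"claw":{"type":"number"}},"required":["plan"]}

```bash
mkdir -p pics; ls; python3 - <<'E'
from plant import ctrl
import cv2, json
s=ctrl.sense(); print(s)
for n in ("scene","top","wrist"):
    c=ctrl.camera(n); cv2.imwrite(f"pics/{n}0.png",c["img"][:,:,::-1])
    print(n,{k:(v.tolist() if hasattr(v,'tolist') else v) for k,v in c.items() if k!="img"})
E
```

```text
pics
{'time_s': 0.0, 'joints': array([-1.1892238 ,  0.69001546, -0.19454278,  1.56632852,  0.15733024,
        0.90247864, -0.21510592]), 'dq': array([ 1.50971551e-03,  2.62357853e-04, -5.65124994e-04,  3.76150354e-04,
        5.75459901e-05, -4.16544883e-04,  2.77238497e-03]), 'effort': array([-8.26262340e-05, -5.27575958e+01, -1.26734544e+00, -1.53431547e+01,
       -5.27027913e-02,  6.47331937e-03,  1.60552081e-04]), 'ee_pos': array([212.82817561, 586.98554143, 237.89524814]), 'tool_rot': array([-9.33160966e-05,  1.72953334e-01,  9.84929594e-01, -9.11763999e-04]), 'force': array([0.08274478, 0.09800029, 0.02126625]), 'ft_torque': array([0.01721252, 0.00332476, 0.01594093]), 'width': 88.25174147485065}
scene {'fovy': 54.69662211100473, 'cx': 257.73054113932864, 'cy': 190.9340146533729, 'D': [-0.03992471616211161, 0.0, 0.0, 0.0, 0.0], 'R': [[0.0523220432223361, 0.9986074349729421, 0.006752378084877704], [0.6274460471050924, -0.02761321251569812, -0.7781702695854918], [-0.776900162031927, 0.0449522114175046, -0.628017067382282]], 't': [-70.95183530428616, -259.2198265291481, 1413.5327126430725]}
top {'fovy': 47.77696915101709, 'cx': 251.47365502375547, 'cy': 195.2277883716885, 'D': [-0.024076532308677987, 0.0, 0.0, 0.0, 0.0], 'R': [[0.001616732500235777, -0.9999603078668339, -0.008761784458040933], [-0.9964868527442293, -0.0008773340844402983, -0.08374474665795249], [0.08373373563817064, 0.008866395872662428, -0.9964487184699001]], 't': [78.25827276546589, 508.9156134078859, 1144.9433132461372]}
wrist {'fovy': 59.943123265422535, 'cx': 253.59335997086785, 'cy': 193.38516537307848, 'D': [-0.08564950348856307, 0.0, 0.0, 0.0, 0.0], 'mount': [[0.0016778455393850562, -0.9490564368103804, -0.315101673405789, 84.34692452234755], [0.999998577569532, 0.0016466699543205025, 0.00036515335533576554, 0.4978515018160268], [0.00017231731584919986, -0.3151018378664969, 0.9490578497014274, -146.39658779771355], [0.0, 0.0, 0.0, 1.0]]}
```

View pics/scene0.png

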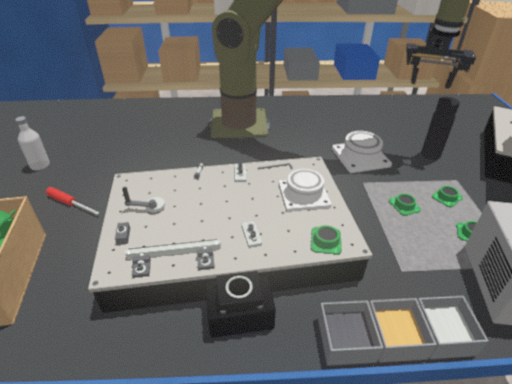

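View pics/top0.png

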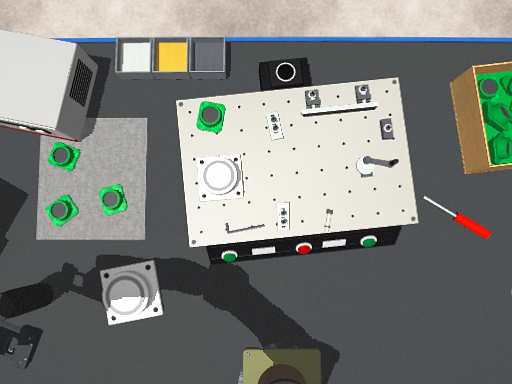

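View pics/wrist0.png

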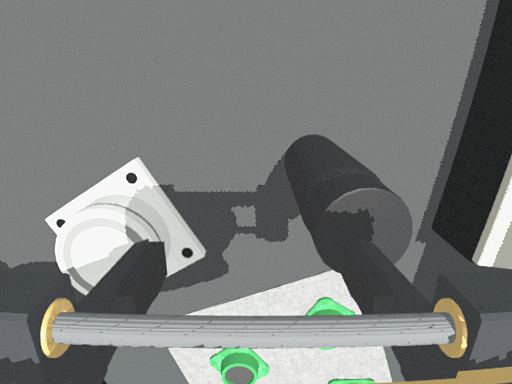

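```bash
cat > h.py <<'E'
import numpy as np, cv2
from plant import ctrl
def K(c):
    f=c["img"].shape[0]/2/np.tan(np.radians(c["fovy"]/2)); return np.array([[f,0,c["cx"]],[0,f,c["cy"]],[0,0,1]])
def rays(c,px):
    u=cv2.undistortPoints(np.array(px,float).reshape(-1,1,2),K(c),np.array(c["D"])).reshape(-1,2)
    d=np.c_[u,np.ones(len(u))]
    R=np.array(c["R"]);t=np.array(c["t"])
    return -R.T@t, d@R
def onz(c,px,z):
    o,d=rays(c,px); return o+d*((z-o[2])/d[:,2])[:,None]
def proj(c,X):
    R=np.array(c["R"]);t=np.array(c["t"])
    return cv2.projectPoints(np.array(X,float).reshape(-1,3),cv2.Rodrigues(R)[0],t,K(c),np.array(c["D"]))[0].reshape(-1,2)
def tri(c1,p1,c2,p2):
    o1,d1=rays(c1,[p1]);o2,d2=rays(c2,[p2]);d1=d1[0];d2=d2[0]
    A=np.c_[d1,-d2];s=np.linalg.lstsq(A,o2-o1,rcond=None)[0]
    a=o1+d1*s[0];b=o2+d2*s[1];return (a+b)/2,np.linalg.norm(a-b)
E
python3 - <<'E'
import cv2
a=cv2.imread("pics/top0.png"); 
cv2.imwrite("pics/topL.png",cv2.resize(a[70:260,170:300],None,fx=4,fy=3.1*4/3.1*0.78,interpolation=cv2.INTER_CUBIC)[:600])
cv2.imwrite("pics/topA.png",cv2.resize(a[85:255,172:302],None,fx=3.5,fy=3.5,interpolation=cv2.INTER_CUBIC))
cv2.imwrite("pics/topB.png",cv2.resize(a[70:255,290:430],None,fx=3.2,fy=3.2,interpolation=cv2.INTER_CUBIC))
b=cv2.imread("pics/scene0.png")
cv2.imwrite("pics/scA.png",cv2.resize(b[155:285,95:245],None,fx=4.5,fy=4.5,interpolation=cv2.INTER_CUBIC))
E
```

```text
(no output)
```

View pics/topA.png

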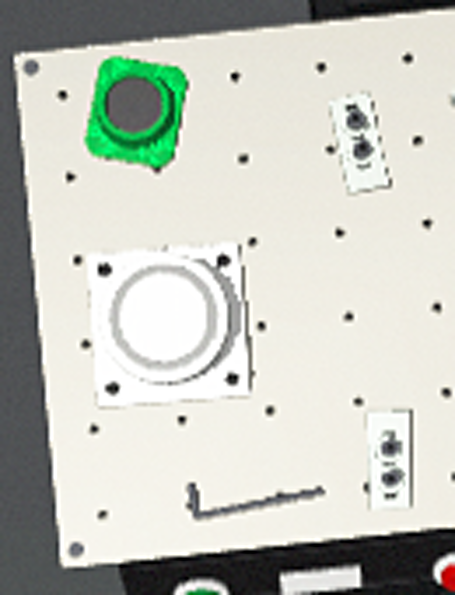

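View pics/topB.png

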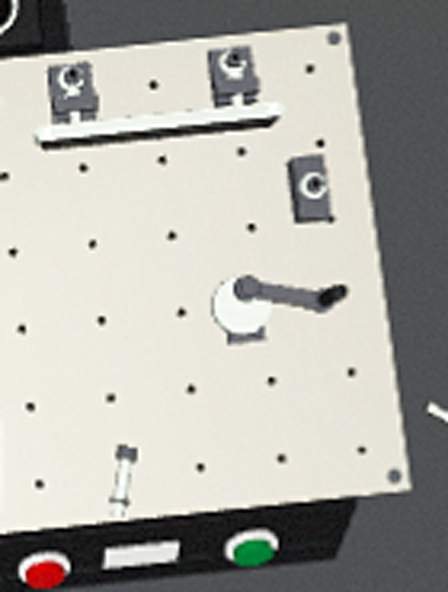

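View pics/scA.png

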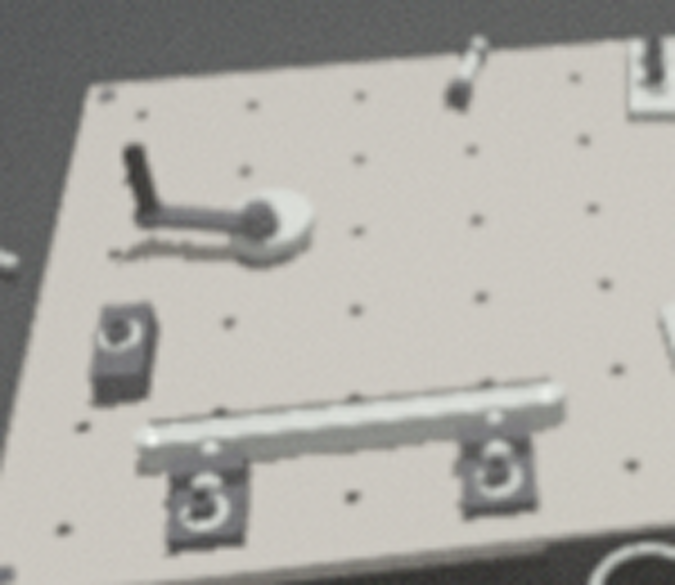

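```bash
cat > m.py <<'E'
from h import *
c=ctrl.camera("top"); img=c["img"]; hsv=cv2.cvtColor(img,cv2.COLOR_RGB2HSV)
m=((img.min(2)>150)).astype(np.uint8); m=cv2.morphologyEx(m,cv2.MORPH_CLOSE,np.ones((9,9)))
roi=np.zeros_like(m); roi[70:255,170:425]=1; m*=roi
cs,_=cv2.findContours(m,cv2.RETR_EXTERNAL,cv2.CHAIN_APPROX_NONE); k=max(cs,key=cv2.contourArea)
h=cv2.convexHull(k).reshape(-1,2); print(cv2.contourArea(k))
# line fits on 4 sides, metric at z=90
P=onz(c,k.reshape(-1,2),90)[:,:2]
rect=cv2.minAreaRect(P.astype(np.float32)); print("rect",rect)
# line fit each side
box=cv2.boxPoints(rect); L=[]
for i in range(4):
    a,b=box[i],box[(i+1)%4]; u=(b-a)/np.linalg.norm(b-a); n=np.array([-u[1],u[0]])
    s=(P-a)@u; d=np.abs((P-a)@n); q=P[(d<4)&(s>15)&(s<np.linalg.norm(b-a)-15)]
    vx,vy,x0,y0=cv2.fitLine(q.astype(np.float32),cv2.DIST_HUBER,0,.01,.01).ravel(); L.append((x0,y0,np.arctan2(vy,vx),len(q)))
    print([round(float(v),4) for v in L[-1]])
print(box)
E
python3 m.py
```

```text
34188.0
rect ((598.9425659179688, -33.871124267578125), (469.7299499511719, 582.205078125), 6.118403911590576)
[367.9114, -52.1287, -1.4665, 28.0]
[625.768, -320.6336, 0.108, 94.0]
[829.0042, 12.4446, -1.5683, 5.0]
[558.6973, 253.3448, 0.1069, 147.0]
[[ 334.3887   230.5405 ]
 [ 396.44217 -348.34818]
 [ 863.49646 -298.28275]
 [ 801.443    280.60593]]
```

```bash
cat > m2.py <<'E'
from h import *
c=ctrl.camera("top"); img=c["img"]; g=cv2.cvtColor(img,cv2.COLOR_RGB2GRAY)
m=((img.min(2)>140)).astype(np.uint8)
pts=np.array([(178,101),(398,78),(417,222),(190,247)],float)
W=onz(c,pts,90)[:,:2]
g=cv2.GaussianBlur(g,(0,0),.7).astype(float)
lines=[]
cen=W.mean(0)
for i in range(4):
    a,b=W[i],W[(i+1)%4];u=(b-a)/np.linalg.norm(b-a);n=np.array([-u[1],u[0]])
    if n@(cen-a)>0:n=-n
    Q=[]
    for s in np.linspace(.06,.94,60):
        t=np.arange(-12,12,.5); X=a+s*(b-a)+t[:,None]*n
        uv=proj(c,np.c_[X,np.full(len(X),90.)]).astype(np.float32)
        v=cv2.remap(g.astype(np.float32),uv[:,0],uv[:,1],cv2.INTER_LINEAR).ravel()
        d=v[:-4]-v[4:]; j=d.argmax()
        if d[j]>40: Q.append(X[j+2])
    vx,vy,x0,y0=cv2.fitLine(np.array(Q,np.float32),cv2.DIST_HUBER,0,.01,.01).ravel()
    lines.append((x0,y0,vx,vy)); print(i,len(Q),np.arctan2(vy,vx))
def inter(l,k):
    A=np.array([[l[2],-k[2]],[l[3],-k[3]]]);s=np.linalg.solve(A,[k[0]-l[0],k[1]-l[1]]);return np.array([l[0]+s[0]*l[2],l[1]+s[0]*l[3]])
C=np.array([inter(lines[i-1],lines[i]) for i in range(4)]) # FL, FR, NR, NL
print(C,[np.linalg.norm(C[i]-C[(i+1)%4]) for i in range(4)])
M=np.array([[180,270],[180,-310],[-200,-310],[-200,270]],float)
mc,cc=M.mean(0),C.mean(0)
H=(M-mc).T@(C-cc); th=np.arctan2(H[0,1]-H[1,0],H[0,0]+H[1,1])
R=np.array([[np.cos(th),-np.sin(th)],[np.sin(th),np.cos(th)]]); o=cc-R@mc
print("press",o,th,"resid",(C-(M@R.T+o)))
np.savez("press.npz",o=o,th=th)
E
python3 m2.py
```

```text
0 60 -1.46263
1 60 0.10605811
2 60 -1.4650673
3 60 0.107150055
[[ 749.3723   275.23682]
 [ 812.0109  -301.59848]
 [ 433.76016 -341.86615]
 [ 372.5714   234.70737]] [np.float32(580.2263), np.float32(380.38812), np.float32(579.8112), np.float32(378.97437)]
press [599.73885891 -12.42774694] 0.10684454524057976 resid [[-0.54693184  0.00877731]
 [ 0.23968091 -0.13394062]
 [-0.17801323  0.12211259]
 [ 0.48523364  0.00305073]]
```

```bash
cat > m3.py <<'E'
from h import *
P=np.load("press.npz");o=P["o"];th=float(P["th"]);R=np.array([[np.cos(th),-np.sin(th)],[np.sin(th),np.cos(th)]])
def topress(X): return (np.asarray(X)[...,:2]-o)@R
def toworld(p): return np.asarray(p)@R.T+o
E
python3 - <<'E'
from m3 import *
c=ctrl.camera("top"); img=c["img"]
print(img[150,240],img[195,205],img[160,212],img[230,283-5],img[204,281])
for r in (163,190): print([tuple(int(v) for v in img[r,x]) for x in range(192,204)])
d=img.astype(int); m=((d[:,:,0]-d[:,:,2])<9)&(d.min(2)>150); m=(m*255).astype(np.uint8)
roi=np.zeros_like(m); roi[100:245,180:300]=255
cv2.imwrite("pics/mask.png",cv2.resize((m&roi)[85:255,172:302],None,fx=3.5,fy=3.5,interpolation=cv2.INTER_NEAREST))
E
```

```text
[237 235 225] [43 43 40] [255 255 255] [245 248 241] [248 251 247]
[(240, 238, 227), (240, 236, 226), (241, 237, 227), (241, 237, 229), (239, 235, 223), (255, 255, 255), (255, 255, 255), (255, 255, 255), (135, 136, 132), (102, 102, 101), (100, 98, 97), (204, 204, 200)]
[(243, 240, 231), (243, 241, 233), (242, 240, 231), (243, 240, 230), (243, 241, 232), (242, 240, 231), (241, 238, 228), (255, 255, 255), (255, 255, 255), (254, 254, 254), (254, 254, 254), (254, 254, 254)]
```

View pics/mask.png

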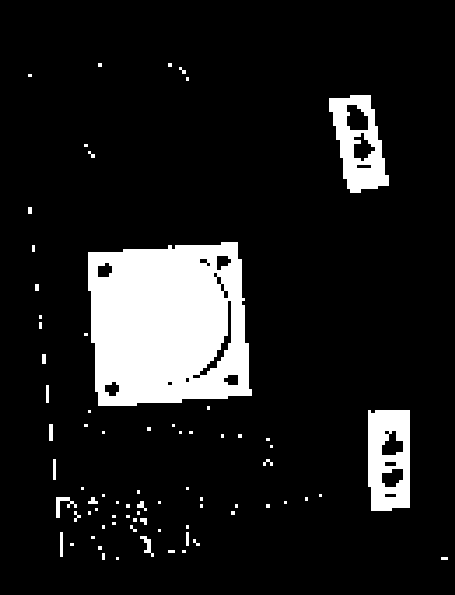

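Clean masks: anvil foot at full-image (~(197–243, 155–201)), clamps at (267–283, 112–140) and (277–289, 202–231).

```bash
cat > anv.py <<'E'
from m3 import *
def blobs(c,roi,thr=9):
    d=c["img"].astype(int); m=(((d[:,:,0]-d[:,:,2])<thr)&(d.min(2)>150)).astype(np.uint8)
    z=np.zeros_like(m); z[roi[0]:roi[1],roi[2]:roi[3]]=1; m=cv2.morphologyEx(m*z,cv2.MORPH_OPEN,np.ones((3,3)))
    return [k for k in cv2.findContours(m,cv2.RETR_EXTERNAL,cv2.CHAIN_APPROX_NONE)[0] if cv2.contourArea(k)>100]
E
python3 - <<'E'
from anv import *
c=ctrl.camera("top")
for k in blobs(c,(100,245,180,300)):
    A=cv2.contourArea(k); z=102 if A>1000 else 100
    r=cv2.minAreaRect(topress(onz(c,k.reshape(-1,2),z)).astype(np.float32))
    print("blob",A,r); print(np.round(cv2.boxPoints(r),1).tolist())
# big one on bench
d=c["img"]
for nm,px,z in [("rail L end top",[(302,113)],109),("rail R end",[(377,104.5)],109),("endstop corners",[(290+289/3.2,70+158/3.2),(290+325/3.2,70+155/3.2),(290+331/3.2,70+217/3.2),(290+296/3.2,70+222/3.2)],110),
 ("pivot",[(290+246/3.2,70+287/3.2)],115),("pin top",[(290+338/3.2,70+291/3.2)],156),("pin bot",[(290+325/3.2,70+301/3.2)],114),
 ("rail front edge L/R",[(290+40/3.2,70+134/3.2),(290+280/3.2,70+110/3.2)],109),
 ("disc center",[(290+241/3.2,70+305/3.2)],106),("collar",[(210,116)],100),("hex",[(172+195/3.5,85+515/3.5),(172+323/3.5,85+490/3.5)],93),("screw",[(290+125/3.2,70+450/3.2),(290+118/3.2,70+515/3.2)],95)]:
    print(nm,np.round(topress(onz(c,px,z)),1).tolist())
s=ctrl.camera("scene")
f=lambda x,y:(95+x/4.5,155+y/4.5)
t=lambda x,y:(290+x/3.2,70+y/3.2)
for nm,a,b in [("pintop",f(134,150),t(340,290)),("pivot",f(257,216),t(246,285))]:
    X,e=tri(s,a,c,b); print(nm,X,topress(X),e)
E
```

```text
blob 175.0 ((-147.18971252441406, 28.838590621948242), (27.549036026000977, 70.04812622070312), 83.6922378540039)
[[-183.5, 19.0], [-113.9000015258789, 11.300000190734863], [-110.9000015258789, 38.70000076293945], [-180.5, 46.400001525878906]]
blob 1841.0 ((-33.30487823486328, 175.4541015625), (110.2116470336914, 111.84243774414062), 88.34408569335938)
[[-90.80000305175781, 122.0], [21.0, 118.80000305175781], [24.200000762939453, 228.89999389648438], [-87.5999984741211, 232.1999969482422]]
blob 139.5 ((84.65995788574219, 24.768688201904297), (70.29893493652344, 29.533504486083984), 6.078732490539551)
[[48.099998474121094, 35.70000076293945], [51.29999923706055, 6.400000095367432], [121.19999694824219, 13.800000190734863], [118.0, 43.20000076293945]]
rail L end top [[106.0, -48.5]]
rail R end [[107.8, -240.2]]
endstop corners [[68.6, -243.1], [68.0, -271.8], [18.2, -269.8], [17.2, -241.8]]
pivot [[-30.6, -194.7]]
pin top [[-46.6, -251.6]]
pin bot [[-47.9, -254.8]]
rail front edge L/R [[108.8, -50.1], [108.0, -241.5]]
disc center [[-43.1, -191.5]]
collar [[125.8, 184.5]]
hex [[-172.8, 169.6], [-164.7, 76.4]]
screw [[-146.1, -89.2], [-196.0, -77.7]]
pintop [ 581.37163226 -269.10900834  153.10568907] [ -45.63533136 -253.25884288] 1.7606270703900482
pivot [ 591.72217229 -209.71859586  114.83032656] [ -29.01033947 -195.31089712] 0.6898695532989199
```

```bash
cat > go.py <<'E'
from m3 import *
import sys
def state(v=True):
    s=ctrl.sense(); w,x,y,z=s["tool_rot"]
    tx=np.array([1-2*(y*y+z*z),2*(x*y+w*z)]); a=np.arctan2(tx[1],tx[0])
    p=topress(s["ee_pos"]); 
    f=R.T@s["force"][:2]
    if v: print("t %.2f press TCP %.1f %.1f z %.1f | tool-x angle in press %.4f | F press %.2f %.2f z %.2f | w %.1f tq %s"%(s["time_s"],*p,s["ee_pos"][2],a-th,*f,s["force"][2],s["width"],np.round(s["ft_torque"],2)))
    return s,p,a-th
def rel(px,py,z,ang=None):
    s,p,a=state(); d=np.array([px,py])-p
    tx=np.array([np.cos(a),np.sin(a)]); ty=np.array([np.sin(a),-np.cos(a)])
    sp=0 if ang is None else -((ang-a+np.pi)%(2*np.pi)-np.pi)
    print("tool shift cm: dx %.2f dy %.2f dz %.2f spin %.4f"%(d@tx/10,d@ty/10,-(z-s["ee_pos"][2])/10,sp))
if __name__=="__main__":
    v=[float(q) for q in sys.argv[1:]]
    rel(*v) if v else state()
E
python3 go.py -33 256 238 1.5708
```

```text
t 0.40 press TCP -320.6 637.8 z 238.6 | tool-x angle in press 2.6870 | F press -0.07 -0.43 z -0.41 | w 88.1 tq [ 0.06  0.01 -0.02]
tool shift cm: dx -42.60 dy -21.67 dz 0.06 spin 1.1162
```

Emit:
carry_out(
  plan="-4.26 -2.167 0 0; -4.26 -2.167 0 0; -4.26 -2.167 0 0; -4.26 -2.167 0 0; -4.26 -2.167 0 0",
  claw=6.0,
)

```text
time_s: 1.02
ee_pos: [377.4, 412.0, 238.9]
tool_rot: [0.0, 0.173, 0.985, 0.0]
force: [0.4, 1.0, -0.6]
width: 59.8
```

Emit:
carry_out(
  plan="-4.26 -2.167 0 0; -4.26 -2.167 0 0; -4.26 -2.167 0 0; -4.26 -2.167 0 0; -4.26 -2.167 0 0",
)

```text
time_s: 1.65
ee_pos: [540.7, 237.5, 238.8]
tool_rot: [0.0, 0.173, 0.985, 0.0]
force: [0.7, 0.5, -0.4]
width: 60.0
```

Emit:
carry_out(
  plan="0 0 0 0.18; 0 0 0 0.18; 0 0 0 0.18; 0 0 0 0.18; 0 0 0 0.18",
)

```text
time_s: 2.28
ee_pos: [539.6, 238.8, 238.8]
tool_rot: [-0.0, 0.587, 0.81, 0.0]
force: [-0.3, -0.1, -0.1]
width: 59.8
```

Emit:
carry_out(
  plan="0 0 0 0.11; 0 0 0 0.106; 0 0 0 0; 0 0 0 0; 0 0 0 0",
)

```text
time_s: 2.9
ee_pos: [539.7, 238.6, 238.7]
tool_rot: [-0.0, 0.668, 0.744, 0.0]
force: [0.3, 0.3, -0.8]
width: 60.1
```

```bash
python3 go.py -33 256 100 1.5708
```

```text
t 2.90 press TCP -33.0 256.0 z 238.7 | tool-x angle in press 1.5719 | F press 0.37 0.25 z -0.84 | w 60.1 tq [-0.09  0.09 -0.02]
tool shift cm: dx -0.00 dy -0.00 dz 13.87 spin 0.0011
```

Emit:
carry_out(
  plan="0 0 3.2 0; 0 0 3.2 0; 0 0 3.2 0; 0 0 3.0 0; 0 0 1.5 0",
)

```text
time_s: 3.52
ee_pos: [539.0, 238.4, 96.3]
tool_rot: [-0.001, 0.668, 0.744, -0.001]
force: [0.4, -0.2, 0.3]
width: 59.9
```

Emit:
carry_out(
  plan="0 0 0 0; -0.3 0 0 0; -0.4 0 0 0; -0.4 0 0 0; -0.4 0 0 0",
)

```text
time_s: 4.15
ee_pos: [541.4, 224.0, 98.1]
tool_rot: [-0.0, 0.668, 0.744, 0.001]
force: [-1.0, 3.8, 0.4]
width: 59.5
```

```bash
python3 go.py; python3 - <<'E'
import cv2
from plant import ctrl
c=ctrl.camera("scene");cv2.imwrite("pics/s1.png",cv2.resize(c["img"][60:300,80:400,::-1],None,fx=2.5,fy=2.5))
E
```

```text
t 4.15 press TCP -32.8 241.3 z 98.1 | tool-x angle in press 1.5705 | F press -0.54 3.89 z 0.38 | w 59.5 tq [ 0.63  0.35 -0.2 ]
```

View pics/s1.png

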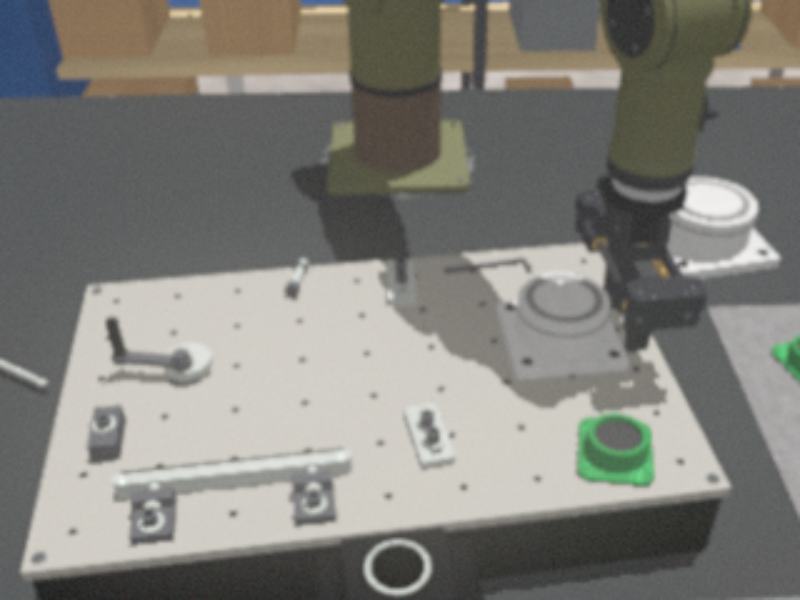

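Emit:
carry_out(
  plan="-0.4 0 0.1 0; -0.6 0 0.1 0; -0.8 0 0 0; -1 0 0 0; -1 0 0 0",
)

```text
time_s: 4.82
ee_pos: [545.9, 188.8, 96.3]
tool_rot: [-0.001, 0.667, 0.745, 0.002]
force: [-0.4, 5.9, 3.5]
width: 59.8
```

Emit:
carry_out(
  plan="-1 0 0 0; -1 0 0 0; -1 0 0 0; -1 0 0 0; -0.4 0 0 0",
)

```text
time_s: 5.45
ee_pos: [550.8, 144.0, 96.3]
tool_rot: [-0.0, 0.668, 0.744, 0.002]
force: [-0.6, 6.5, 4.8]
width: 60.3
```

```bash
python3 go.py; python3 - <<'E'
from anv import *
c=ctrl.camera("top");cv2.imwrite("pics/t2.png",cv2.resize(c["img"][70:260,170:430,::-1],None,fx=3,fy=3,interpolation=cv2.INTER_CUBIC))
E
```

```text
t 5.45 press TCP -32.0 160.8 z 96.3 | tool-x angle in press 1.5723 | F press 0.07 6.51 z 4.80 | w 60.3 tq [ 1.26  0.17 -0.01]
```

View pics/t2.png

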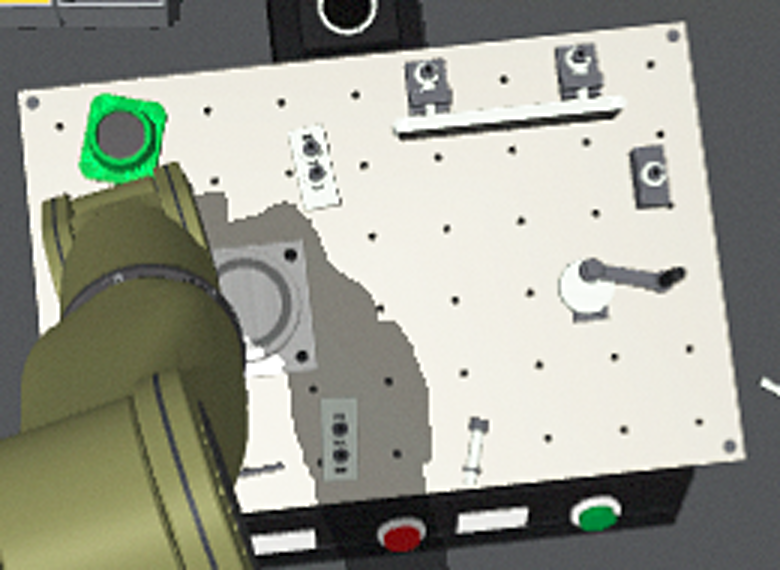

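```bash
python3 - <<'E'
from anv import *
c=ctrl.camera("top")
q=[(303,240),(317,369)]
print(topress(onz(c,[(x/3+169.67,y/3+69.67) for x,y in q],102)))
q=[(321,398),(356,397),(306,210),(341,205),(290,128)]
print(topress(onz(c,[(x/3+169.67,y/3+69.67) for x,y in q],100)))
E
```

```text
[[ 22.32584543  40.1238748 ]
 [-87.37883228  40.37611945]]
[[-111.73249706   39.60909359]
 [-113.9885063    10.46196314]
 [  47.9791545    34.68892871]
 [  49.09442994    4.78811624]
 [ 119.85163202   40.4795604 ]]
```

Emit:
carry_out(
  plan="-0.6 0 0 0; -1 0 0 0; -1 0 0 0; -1 0 0 0; -1 0 0 0",
)

```text
time_s: 6.18
ee_pos: [555.3, 98.7, 96.1]
tool_rot: [-0.001, 0.667, 0.745, 0.001]
force: [-0.9, 7.3, 5.1]
width: 60.2
```

Emit:
carry_out(
  plan="-1 0 0 0; -1 0 0 0; -1 0 0 0; -1 0 0 0; -1 0 0 0",
)

```text
time_s: 6.8
ee_pos: [560.5, 49.0, 96.1]
tool_rot: [-0.001, 0.667, 0.745, 0.001]
force: [-0.3, 7.3, 5.9]
width: 60.2
```

```bash
python3 go.py -32.5 -23 96 1.5708; python3 - <<'E'
from anv import *
c=ctrl.camera("top");cv2.imwrite("pics/t3.png",cv2.resize(c["img"][70:260,170:430,::-1],None,fx=3,fy=3,interpolation=cv2.INTER_CUBIC))
E
```

```text
t 6.80 press TCP -32.5 65.3 z 96.1 | tool-x angle in press 1.5734 | F press 0.51 7.31 z 5.94 | w 60.2 tq [1.3  0.21 0.01]
tool shift cm: dx -8.83 dy -0.03 dz 0.01 spin 0.0026
```

View pics/t3.png

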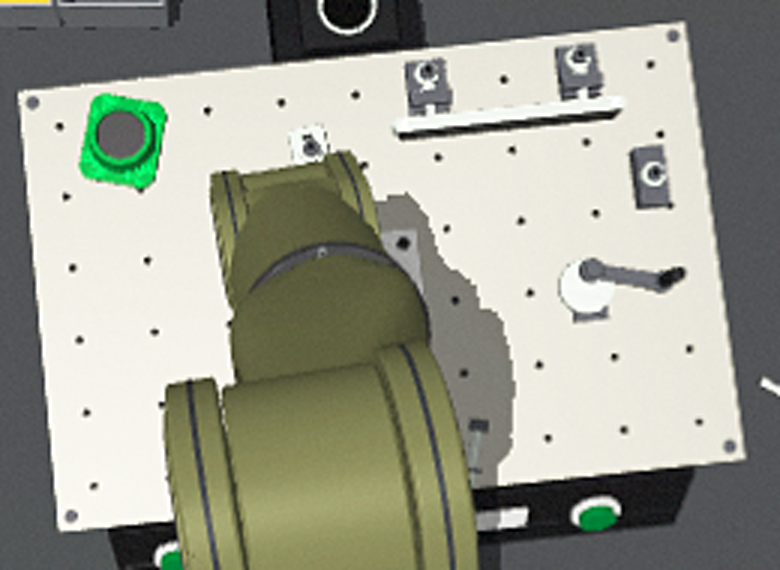

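Emit:
carry_out(
  plan="-0.8 0 0 0; -1 0 0 0; -1 0 0 0; -1 0 0 0; -1 0 0 0",
)

```text
time_s: 7.48
ee_pos: [565.4, 1.2, 95.9]
tool_rot: [-0.001, 0.667, 0.745, 0.001]
force: [-1.1, 6.4, 6.1]
width: 60.1
```

Emit:
carry_out(
  plan="-1 0 0 0; -1 0 0 0; -1 0 0 0; -0.8 0 0 0; -0.3 0 0 0",
)

```text
time_s: 8.1
ee_pos: [569.6, -40.2, 95.8]
tool_rot: [-0.001, 0.668, 0.744, 0.001]
force: [-0.2, 6.1, 6.5]
width: 60.1
```

Emit:
carry_out(
  plan="0 0 0 0; 0.5 0 0 0; 0.5 0 0 0; 0 0 -2.5 0; 0 0 -5 0",
)

```text
time_s: 8.72
ee_pos: [566.8, -32.2, 169.5]
tool_rot: [-0.002, 0.668, 0.744, -0.002]
force: [1.2, -0.0, 0.2]
width: 59.9
```

```bash
python3 go.py -145 -87 160 0; python3 - <<'E'
from anv import *
c=ctrl.camera("scene");cv2.imwrite("pics/s4.png",cv2.resize(c["img"][60:300,80:400,::-1],None,fx=2.5,fy=2.5))
E
```

```text
t 8.72 press TCP -34.9 -16.1 z 169.5 | tool-x angle in press 1.5708 | F press 1.20 -0.18 z 0.20 | w 59.9 tq [-0.05 -0.04  0.02]
tool shift cm: dx -7.09 dy -11.01 dz 0.95 spin 1.5708
```

View pics/s4.png

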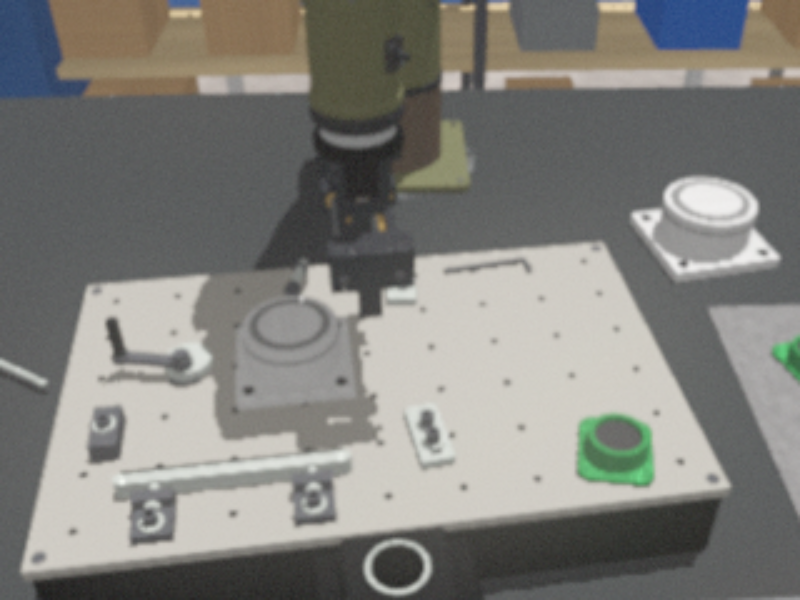

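```bash
python3 go.py -110 -87 160 0;  python3 - <<'E'
from plant import ctrl
print(ctrl.sense()["joints"].round(2))
E
```

```text
t 8.78 press TCP -30.6 -16.9 z 176.7 | tool-x angle in press 1.5700 | F press -0.16 -0.38 z 3.62 | w 60.3 tq [-0.02  0.    0.03]
tool shift cm: dx -7.02 dy -7.93 dz 1.67 spin 1.5700
[-0.01  0.7  -0.03  1.8   0.03  0.64  0.05]
```

Emit:
carry_out(
  plan="-3.5 -4 0 0; -3.5 -4 0 0; 0 0 0 0.1745; 0 0 0 0.1745; 0 0 0 0.1745",
)

```text
time_s: 9.4
ee_pos: [496.2, -110.5, 170.5]
tool_rot: [0.0, 0.84, 0.543, -0.0]
force: [-0.2, 0.6, 0.3]
width: 60.2
```

Emit:
carry_out(
  plan="0 0 0 0.1745; 0 0 0 0.1745; 0 0 0 0.1745; 0 0 0 0.1745; 0 0 0 0.1745",
)

```text
time_s: 10.02
ee_pos: [496.2, -110.3, 170.5]
tool_rot: [0.0, 0.991, 0.137, -0.0]
force: [-0.1, 0.8, -0.3]
width: 60.3
```

Emit:
carry_out(
  plan="0 0 0 0.1745; 0 0 0 0; 0 0 0 0; 0 0 0 0; 0 0 0 0",
)

```text
time_s: 10.65
ee_pos: [496.6, -110.0, 170.7]
tool_rot: [-0.0, 0.999, 0.054, 0.0]
force: [0.2, -0.7, 0.3]
width: 59.8
```

```bash
python3 go.py -112 -87 97 0; python3 - <<'E'
from anv import *
c=ctrl.camera("top");cv2.imwrite("pics/t5.png",cv2.resize(c["img"][70:260,170:430,::-1],None,fx=3,fy=3,interpolation=cv2.INTER_CUBIC))
c=ctrl.camera("wrist");cv2.imwrite("pics/w5.png",c["img"][:,:,::-1])
E
```

```text
t 10.65 press TCP -112.9 -86.0 z 170.7 | tool-x angle in press 0.0011 | F press 0.09 -0.68 z 0.29 | w 59.8 tq [-0.05  0.14  0.  ]
tool shift cm: dx 0.09 dy 0.10 dz 7.37 spin 0.0011
```

View pics/t5.png

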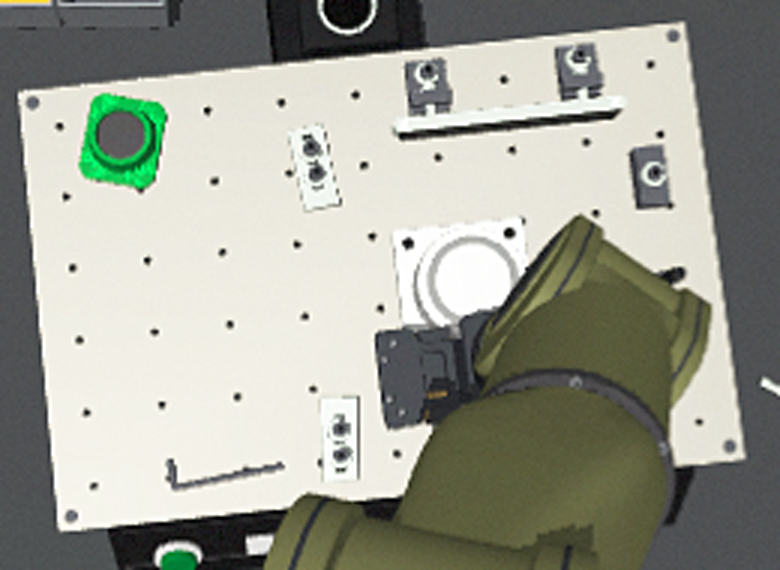

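View pics/w5.png

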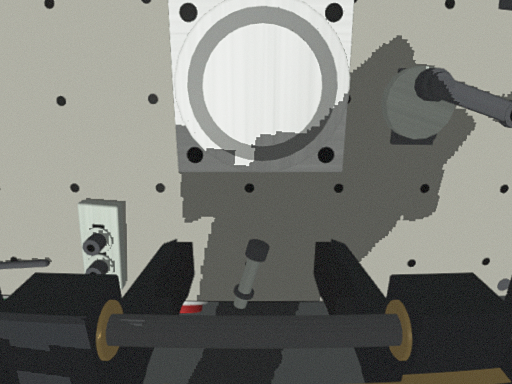

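Emit:
carry_out(
  plan="0.1 0.1 3 0; 0 0 3 0; 0 0 1.4 0; 0 0 0 0; 0.4 0 0 0",
)

```text
time_s: 11.38
ee_pos: [502.1, -110.7, 97.5]
tool_rot: [0.0, 0.999, 0.053, 0.0]
force: [0.1, -0.1, 0.1]
width: 59.7
```

Emit:
carry_out(
  plan="0.4 0 0 0; 0.4 0 0 0; 0.5 0 0 0; 0.6 0 0 0; 0.6 0 0 0",
)

```text
time_s: 12.0
ee_pos: [523.1, -107.9, 96.6]
tool_rot: [-0.001, 0.999, 0.053, -0.003]
force: [-7.0, -1.2, 6.6]
width: 60.0
```

```bash
python3 go.py -30 -87 97 0; python3 - <<'E'
from anv import *
c=ctrl.camera("top");q=[(393,231),(525,217)]
print(topress(onz(c,[(x/3+169.67,y/3+69.67) for x,y in q],102)), "before")
q=[(393,130),(397,138),(621,111),(620,98),(624,103)]
print(topress(onz(c,[(x/3+169.67,y/3+69.67) for x,y in q],109)))
E
```

```text
t 12.00 press TCP -86.3 -86.7 z 96.6 | tool-x angle in press -0.0009 | F press -7.05 -0.46 z 6.57 | w 60.0 tq [-0.12  1.57 -0.02]
tool shift cm: dx 5.63 dy 0.02 dz -0.04 spin -0.0009
[[  21.90308381  -36.11146716]
 [  22.00864798 -148.1906874 ]] before
[[ 106.38541322  -45.18280658]
 [  99.18529692  -47.73827142]
 [ 102.33683918 -238.5967663 ]
 [ 113.57615712 -239.23860329]
 [ 108.93049661 -242.03486823]]
```

Emit:
carry_out(
  plan="0.8 0 0 0; 0.9 0 0 0; 0.9 0 0 0; 0.9 0 0 0; 0.9 0 0 0",
)

```text
time_s: 12.68
ee_pos: [567.6, -103.2, 96.6]
tool_rot: [-0.0, 0.999, 0.053, -0.003]
force: [-5.5, -0.8, 4.8]
width: 60.0
```

Emit:
carry_out(
  plan="0.8 0 0 0; 0.4 0 0 0; 0.3 0 0 0; 0.3 0 0 0; 0 0 0 0",
)

```text
time_s: 13.3
ee_pos: [586.1, -101.3, 96.5]
tool_rot: [-0.0, 0.999, 0.053, -0.002]
force: [-5.0, -0.8, 2.9]
width: 60.0
```

```bash
python3 go.py -18 -87 97 0
```

```text
t 13.30 press TCP -23.0 -86.9 z 96.5 | tool-x angle in press -0.0002 | F press -5.02 -0.30 z 2.95 | w 60.0 tq [-0.13  1.18 -0.06]
tool shift cm: dx 0.50 dy 0.01 dz -0.05 spin -0.0002
```

Emit:
carry_out(
  plan="0.1 0 0 0; 0.1 0 0 0; 0 0 0 0; 0 0 0 0; 0 0 0 0",
)

```text
time_s: 13.92
ee_pos: [587.7, -101.1, 96.5]
tool_rot: [-0.0, 0.999, 0.053, -0.002]
force: [-6.1, -1.3, 3.7]
width: 59.9
```

Emit:
carry_out(
  plan="0.1 0 0 0; 0.1 0 0 0; 0 0 0 0; 0 0 0 0; 0 0 0 0",
)

```text
time_s: 14.55
ee_pos: [589.7, -100.9, 96.5]
tool_rot: [-0.0, 0.999, 0.053, -0.002]
force: [-4.8, -0.0, 3.9]
width: 60.2
```

```bash
python3 go.py; python3 - <<'E'
from anv import *
c=ctrl.camera("wrist");cv2.imwrite("pics/w6.png",c["img"][:,:,::-1])
c=ctrl.camera("top");cv2.imwrite("pics/t6.png",cv2.resize(c["img"][70:220,280:430,::-1],None,fx=4,fy=4,interpolation=cv2.INTER_CUBIC))
E
```

```text
t 14.55 press TCP -19.5 -86.9 z 96.5 | tool-x angle in press -0.0004 | F press -4.75 0.50 z 3.88 | w 60.2 tq [-0.14  1.36 -0.02]
```

View pics/w6.png

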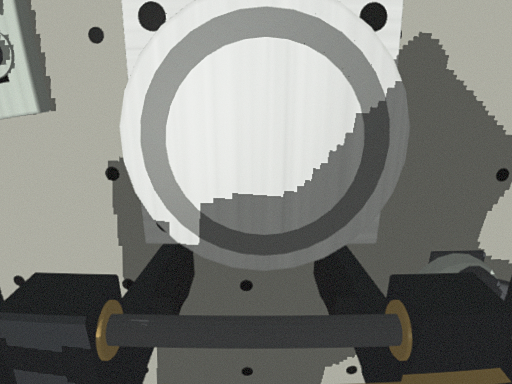

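View pics/t6.png

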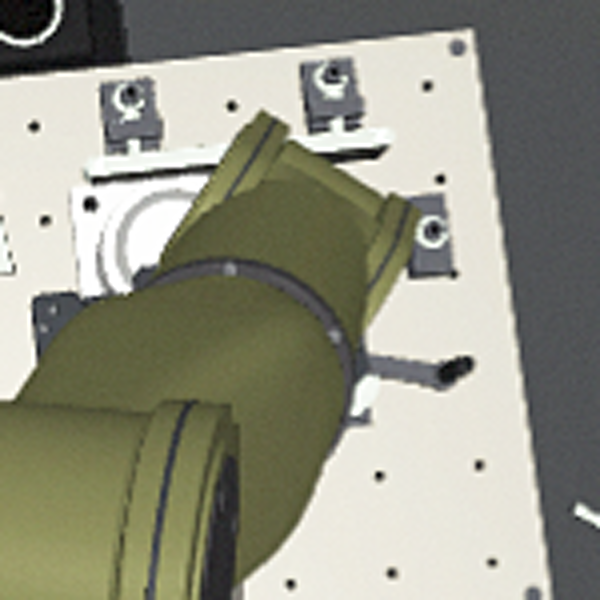

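Emit:
carry_out(
  plan="0.1 0 0 0; 0 0 0 0; 0.1 0 0 0; 0 0 0 0; 0 0 0 0",
)

```text
time_s: 15.28
ee_pos: [590.4, -100.8, 96.5]
tool_rot: [-0.001, 0.999, 0.053, -0.004]
force: [-8.5, 0.8, 5.4]
width: 60.0
```

```bash
python3 go.py
```

```text
t 15.28 press TCP -18.7 -86.9 z 96.5 | tool-x angle in press -0.0007 | F press -8.38 1.68 z 5.39 | w 60.0 tq [-0.21  1.8   0.04]
```

Emit:
carry_out(
  plan="-0.5 0 0 0; -0.6 0 0 0; 0 0 -2.5 0; 0 0 -5 0; 0 0 0 -0.1745",
)

```text
time_s: 15.9
ee_pos: [586.0, -102.4, 175.2]
tool_rot: [0.002, 0.99, 0.143, 0.004]
force: [0.2, -0.4, 0.0]
width: 59.8
```

Emit:
carry_out(
  plan="0 0 0 -0.1745; 0 0 0 -0.1745; 0 0 0 -0.1745; 0 0 0 -0.1745; 0 0 0 -0.1745",
)

```text
time_s: 16.52
ee_pos: [583.6, -101.4, 171.8]
tool_rot: [0.0, 0.836, 0.548, 0.0]
force: [-0.0, 0.2, 0.7]
width: 60.1
```

Emit:
carry_out(
  plan="0 0 0 -0.1745; 0 0 0 -0.1745; 0 0 0 -0.1745; 3.3 3.5 0 0; 3.3 3.5 0 0",
)

```text
time_s: 17.15
ee_pos: [646.8, -28.3, 172.0]
tool_rot: [0.0, 0.669, 0.743, 0.0]
force: [1.1, 0.8, 0.0]
width: 60.1
```

```bash
python3 - <<'E'
from anv import *
c=ctrl.camera("top");cv2.imwrite("pics/t7.png",cv2.resize(c["img"][70:220,280:430,::-1],None,fx=4,fy=4,interpolation=cv2.INTER_CUBIC))
c=ctrl.camera("wrist");cv2.imwrite("pics/w7.png",c["img"][:,:,::-1])
E
python3 go.py 40 -21 96.5 1.5708
```

```text
t 17.25 press TCP 48.5 -13.6 z 171.8 | tool-x angle in press 1.5790 | F press -0.43 -0.07 z -0.35 | w 60.0 tq [-0.08  0.06  0.03]
tool shift cm: dx -0.73 dy -0.86 dz 7.53 spin 0.0082
```

View pics/t7.png

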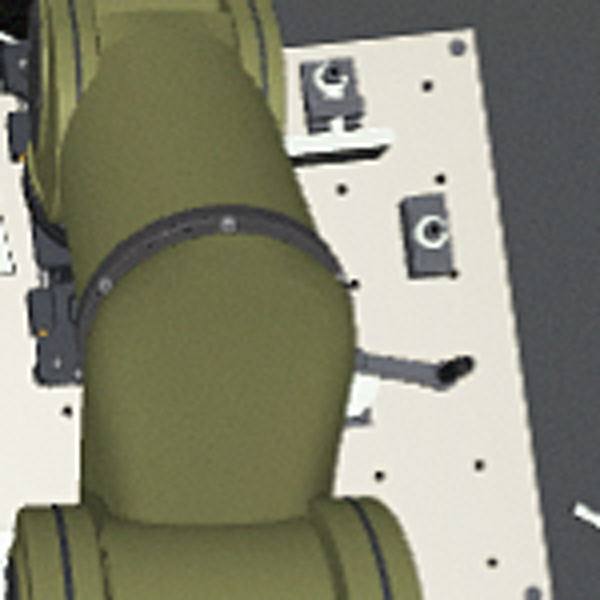

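View pics/w7.png

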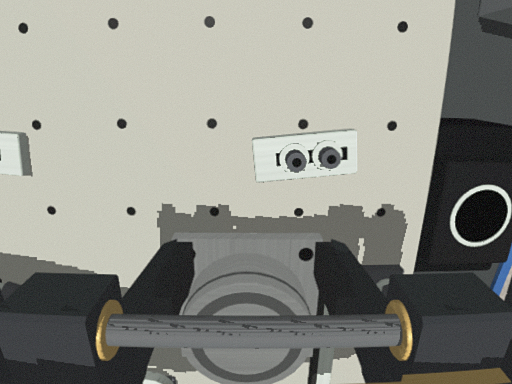

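```bash
cat > wr.py <<'E'
from m3 import *
from scipy.spatial.transform import Rotation as Ro
def wcast(c,s,px,z):
    w,x,y,q=s["tool_rot"]; Rt=Ro.from_quat([x,y,q,w]).as_matrix(); M=np.array(c["mount"])
    u=cv2.undistortPoints(np.array(px,float).reshape(-1,1,2),K(c),np.array(c["D"])).reshape(-1,2)
    d=np.c_[u,np.ones(len(u))]@(Rt@M[:3,:3]).T; o=Rt@M[:3,3]+s["ee_pos"]
    return topress(o+d*((z-o[2])/d[:,2])[:,None])
E
python3 - <<'E'
from wr import *
s=ctrl.sense();c=ctrl.camera("wrist")
print(wcast(c,s,[(175,233),(323,233)],102), wcast(c,s,[(253,138),(258,182),(357,173)],100))
E
python3 go.py 40 -21 96.5 1.5708
```

```text
[[ -8.80221551 -31.78451923]
 [ 97.20263009 -30.90840173]] [[ 46.41908678  36.14094861]
 [ 50.11651465   6.09188763]
 [117.77026044  13.15428875]]
t 17.30 press TCP 46.1 -17.0 z 171.5 | tool-x angle in press 1.5762 | F press -0.86 -0.38 z -1.10 | w 60.1 tq [-0.13  0.11  0.01]
tool shift cm: dx -0.39 dy -0.61 dz 7.50 spin 0.0054
```

Emit:
carry_out(
  plan="0 0 0 0; 0 0 0 0; 0 0 0 0; 0 0 0 0; 0 0 0 0",
)

```text
time_s: 17.92
ee_pos: [645.7, -28.7, 171.7]
tool_rot: [-0.0, 0.668, 0.744, 0.0]
force: [-0.3, -0.7, 0.2]
width: 59.9
```

```bash
python3 - <<'E'
from wr import *
s=ctrl.sense();c=ctrl.camera("wrist");cv2.imwrite("pics/w8.png",c["img"][:,:,::-1])
np.savez("w8.npz",p=s["ee_pos"],r=s["tool_rot"])
E
python3 go.py 40 -19 96.5 1.5708
```

```text
t 17.98 press TCP 44.0 -20.9 z 171.7 | tool-x angle in press 1.5708 | F press 0.68 -0.24 z 0.84 | w 60.0 tq [-0.05  0.03 -0.03]
tool shift cm: dx 0.19 dy -0.40 dz 7.52 spin -0.0000
```

View pics/w8.png

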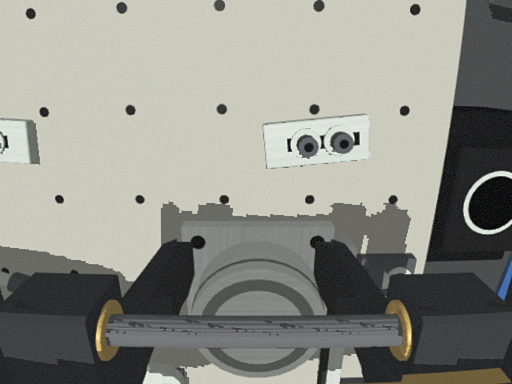

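```bash
python3 - <<'E'
from wr import *
s=ctrl.sense();c=ctrl.camera("wrist")
print(wcast(c,s,[(184,222),(332,222)],102), wcast(c,s,[(263,125),(268,169),(369,159)],100))
E
```

```text
[[ -6.81476334 -30.61131416]
 [ 97.95776101 -30.39720315]] [[ 48.42770213  36.93058078]
 [ 52.09234973   7.52819037]
 [120.22909     14.79082146]]
```

Emit:
carry_out(
  plan="0.5 -0.4 0 0; 0 0 0 0; 0 0 2 0; 0 0 2 0; 0 0 2 0",
)

```text
time_s: 18.65
ee_pos: [641.4, -23.8, 111.2]
tool_rot: [0.0, 0.668, 0.744, 0.0]
force: [-0.4, 1.3, -0.3]
width: 60.1
```

Emit:
carry_out(
  plan="0 0 1 0; 0 0 0.5 0; 0 0 0 0; -0.3 0 0 0; -0.3 0 0 0",
)

```text
time_s: 19.27
ee_pos: [642.3, -30.2, 97.3]
tool_rot: [0.0, 0.668, 0.744, 0.0]
force: [0.8, -0.0, 0.1]
width: 60.2
```

Emit:
carry_out(
  plan="-0.3 0 0 0; -0.3 0 0 0; -0.3 0 0 0; -0.3 0 0 0; -0.3 0 0 0",
)

```text
time_s: 19.9
ee_pos: [643.1, -41.0, 97.0]
tool_rot: [-0.002, 0.667, 0.745, 0.001]
force: [-2.3, 6.5, 4.2]
width: 60.3
```

```bash
python3 go.py 40 -115 96.5 1.5708;python3 - <<'E'
from anv import *
c=ctrl.camera("scene");cv2.imwrite("pics/s9.png",cv2.resize(c["img"][130:290,85:260,::-1],None,fx=3.6,fy=3.6))
E
```

```text
t 19.90 press TCP 40.1 -33.0 z 97.0 | tool-x angle in press 1.5731 | F press -1.55 6.68 z 4.23 | w 60.3 tq [ 1.29  0.54 -0.08]
tool shift cm: dx -8.20 dy -0.03 dz 0.05 spin 0.0023
```

View pics/s9.png

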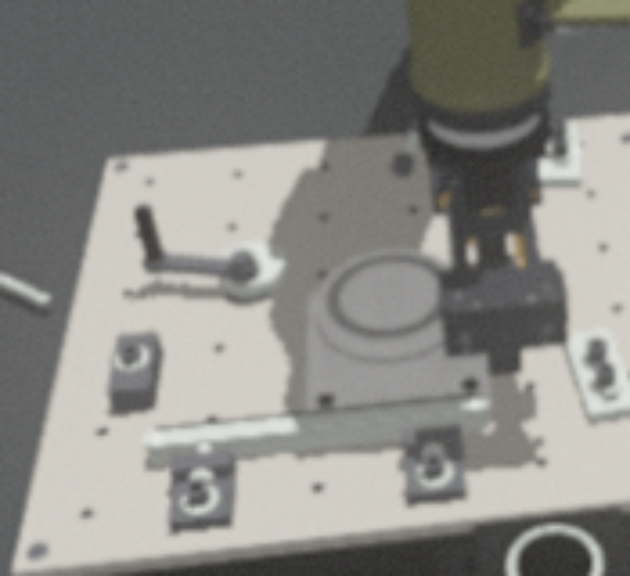

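Emit:
carry_out(
  plan="-0.7 0 0 0; -0.8 0 0 0; -0.8 0 0 0; -0.8 0 0 0; -0.8 0 0 0",
)

```text
time_s: 20.58
ee_pos: [647.2, -79.8, 97.0]
tool_rot: [-0.002, 0.667, 0.745, 0.001]
force: [-2.3, 6.9, 4.4]
width: 60.1
```

```bash
python3 go.py 40 -115 96.5 1.5708;python3 - <<'E'
from anv import *
c=ctrl.camera("scene");cv2.imwrite("pics/s10.png",cv2.resize(c["img"][130:290,85:260,::-1],None,fx=3.6,fy=3.6))
E
```

```text
t 20.57 press TCP 40.0 -72.1 z 97.0 | tool-x angle in press 1.5731 | F press -1.59 7.13 z 4.39 | w 60.1 tq [ 1.39  0.56 -0.12]
tool shift cm: dx -4.29 dy -0.01 dz 0.05 spin 0.0023
```

View pics/s10.png

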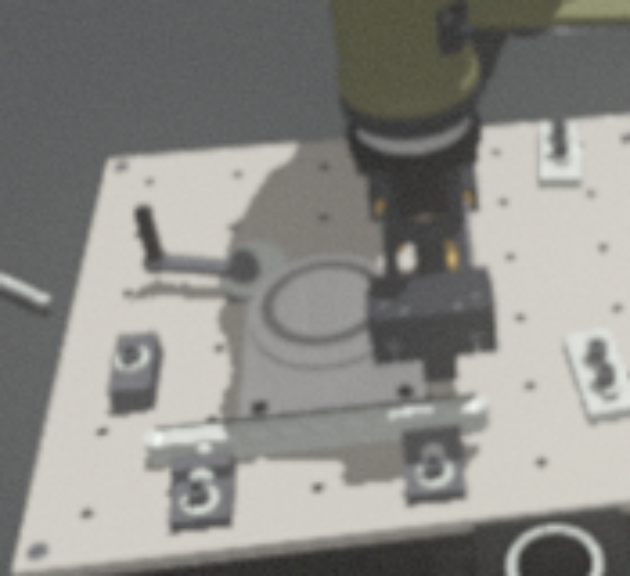

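Emit:
carry_out(
  plan="-0.8 0 0 0; -0.9 0 0 0; -0.9 0 0 0; -0.8 0 0 0; -0.6 0 0 0",
)

```text
time_s: 21.25
ee_pos: [651.6, -120.1, 96.9]
tool_rot: [-0.002, 0.668, 0.744, 0.001]
force: [-2.3, 6.3, 4.2]
width: 59.5
```

Emit:
carry_out(
  plan="-0.2 0 0 0; -0.2 0 0 0; -0.2 0 0 0; -0.2 0 0 0; 0 0 0 0",
)

```text
time_s: 21.88
ee_pos: [652.4, -127.8, 96.9]
tool_rot: [-0.002, 0.668, 0.744, 0.001]
force: [-1.9, 7.0, 3.8]
width: 59.8
```

```bash
python3 go.py 40 -125 96.5 1.5708;python3 - <<'E'
from anv import *
c=ctrl.camera("scene");cv2.imwrite("pics/s11.png",cv2.resize(c["img"][130:290,85:260,::-1],None,fx=3.6,fy=3.6))
E
```

```text
t 21.88 press TCP 40.1 -120.3 z 96.9 | tool-x angle in press 1.5727 | F press -1.19 7.14 z 3.76 | w 59.8 tq [ 1.28  0.55 -0.09]
tool shift cm: dx -0.47 dy -0.01 dz 0.04 spin 0.0019
```

View pics/s11.png

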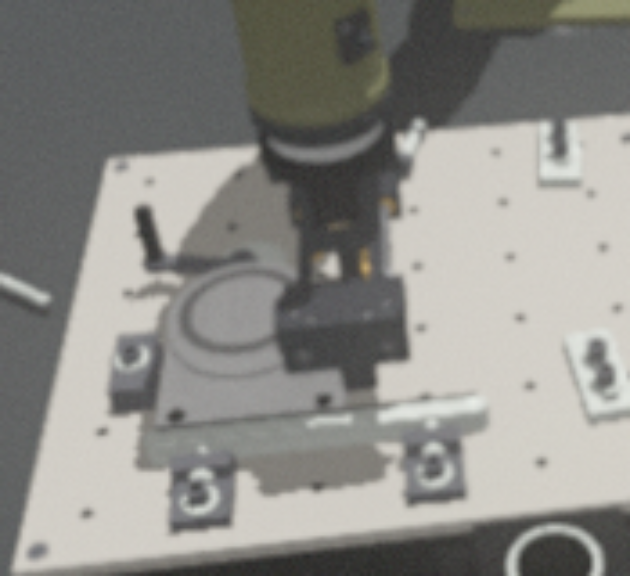

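Close; about 3–5 mm left. Feeling for the stop in 1 mm steps.

Emit:
carry_out(
  plan="-0.1 0 0 0; -0.1 0 0 0; -0.1 0 0 0; 0 0 0 0; 0 0 0 0",
)

```text
time_s: 22.55
ee_pos: [652.7, -130.5, 97.0]
tool_rot: [-0.002, 0.668, 0.745, 0.001]
force: [-2.7, 6.9, 5.1]
width: 60.2
```

```bash
python3 go.py
```

```text
t 22.55 press TCP 40.1 -123.0 z 97.0 | tool-x angle in press 1.5728 | F press -2.00 7.14 z 5.10 | w 60.2 tq [ 1.36  0.59 -0.09]
```

Emit:
carry_out(
  plan="-0.1 0 0 0; 0 0 0 0; -0.1 0 0 0; 0 0 0 0; 0 0 0 0",
)

```text
time_s: 23.18
ee_pos: [652.9, -132.0, 96.9]
tool_rot: [-0.002, 0.667, 0.745, 0.002]
force: [-2.4, 7.7, 5.1]
width: 59.9
```

```bash
python3 go.py
```

```text
t 23.18 press TCP 40.1 -124.5 z 96.9 | tool-x angle in press 1.5730 | F press -1.53 7.88 z 5.12 | w 59.9 tq [ 1.5   0.63 -0.12]
```

Emit:
carry_out(
  plan="-0.1 0 0 0; 0 0 0 0; 0 0 0 0; 0 0 0 0; 0 0 0 0",
)

```text
time_s: 23.8
ee_pos: [652.9, -132.0, 96.9]
tool_rot: [-0.003, 0.667, 0.745, 0.002]
force: [-3.6, 9.3, 6.0]
width: 60.1
```

```bash
python3 go.py
```

```text
t 23.80 press TCP 40.1 -124.5 z 96.9 | tool-x angle in press 1.5735 | F press -2.58 9.59 z 5.97 | w 60.1 tq [ 1.7   0.68 -0.08]
```

Emit:
carry_out(
  plan="0.3 0 0 0; 0.7 0 0 0; 0 0 -3 0; 0 0 -5 0; 0 0 0 -0.17",
  claw=0,
)

```text
time_s: 24.42
ee_pos: [655.5, -129.0, 181.2]
tool_rot: [0.005, 0.601, 0.799, 0.001]
force: [0.1, 0.1, -1.4]
width: 11.9
```

Emit:
carry_out(
  plan="0 0 0 -0.18; 0 0 0 -0.18; 0 0 0 -0.18; 0 0 0 -0.18; 0 0 0 -0.18",
)

```text
time_s: 25.05
ee_pos: [652.5, -128.6, 176.6]
tool_rot: [0.0, 0.193, 0.981, -0.001]
force: [0.2, -0.7, -0.5]
width: 0.4
```

Emit:
carry_out(
  plan="0 0 0 -0.18; 0 0 0 -0.05; 0 0 0 0; 0 0 0 0; 0 0 0 0",
)

```text
time_s: 25.68
ee_pos: [652.4, -127.5, 176.7]
tool_rot: [0.0, 0.082, 0.997, -0.0]
force: [0.2, -0.0, 0.0]
width: 0.5
```

```bash
python3 go.py -20 -260 175 2.87;python3 - <<'E'
from anv import *
c=ctrl.camera("scene");cv2.imwrite("pics/s12.png",cv2.resize(c["img"][130:290,85:260,::-1],None,fx=3.6,fy=3.6))
c=ctrl.camera("top");cv2.imwrite("pics/t12.png",cv2.resize(c["img"][70:220,280:430,::-1],None,fx=4,fy=4,interpolation=cv2.INTER_CUBIC))
E
```

```text
t 25.68 press TCP 40.1 -120.0 z 176.7 | tool-x angle in press 2.8704 | F press 0.19 -0.03 z 0.01 | w 0.5 tq [ 0.02  0.03 -0.02]
tool shift cm: dx 2.04 dy -15.10 dz 0.17 spin 0.0004
```

View pics/s12.png

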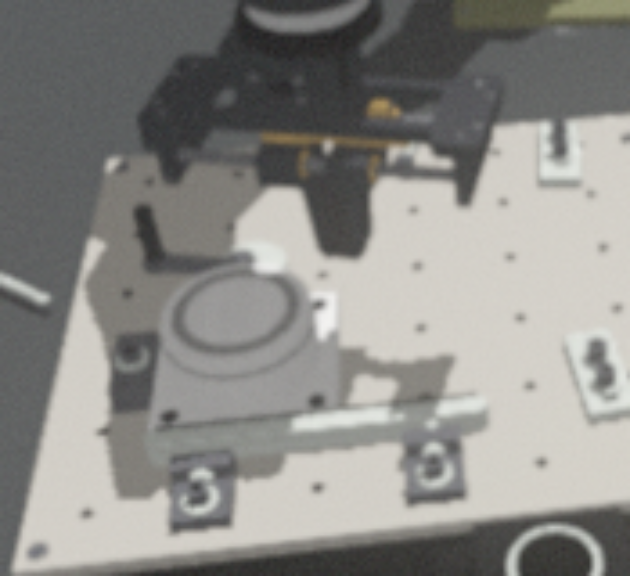

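View pics/t12.png

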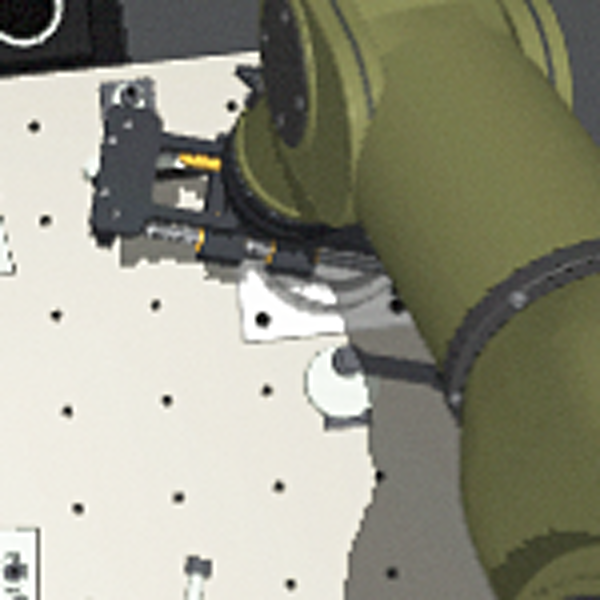

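Emit:
carry_out(
  plan="0.7 -5 0 0; 0.7 -5 0 0; 0.64 -5.1 0 0; 0 0 0 0; 0 0 0 0",
)

```text
time_s: 26.4
ee_pos: [607.9, -272.2, 176.7]
tool_rot: [0.0, 0.082, 0.997, 0.001]
force: [-0.1, 0.3, -0.0]
width: 0.6
```

```bash
python3 - <<'E'
from wr import *
s=ctrl.sense();c=ctrl.camera("wrist");cv2.imwrite("pics/w13.png",c["img"][:,:,::-1])
c=ctrl.camera("scene");cv2.imwrite("pics/s13.png",cv2.resize(c["img"][130:290,85:260,::-1],None,fx=3.6,fy=3.6))
np.savez("w13.npz",p=s["ee_pos"],r=s["tool_rot"])
E
python3 go.py -20 -260 132 2.87
```

```text
t 26.50 press TCP -18.9 -257.7 z 176.8 | tool-x angle in press 2.8737 | F press 0.11 0.96 z 0.62 | w 0.2 tq [ 0.04 -0.   -0.03]
tool shift cm: dx 0.05 dy -0.25 dz 4.48 spin 0.0037
```

View pics/w13.png

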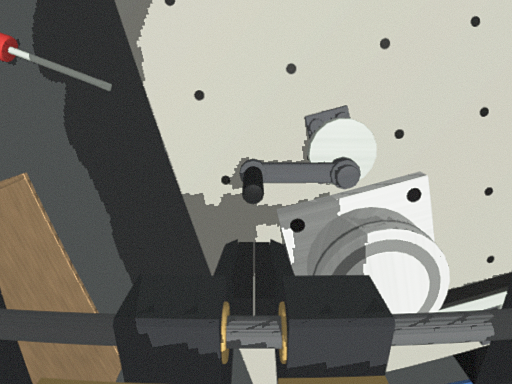

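View pics/s13.png

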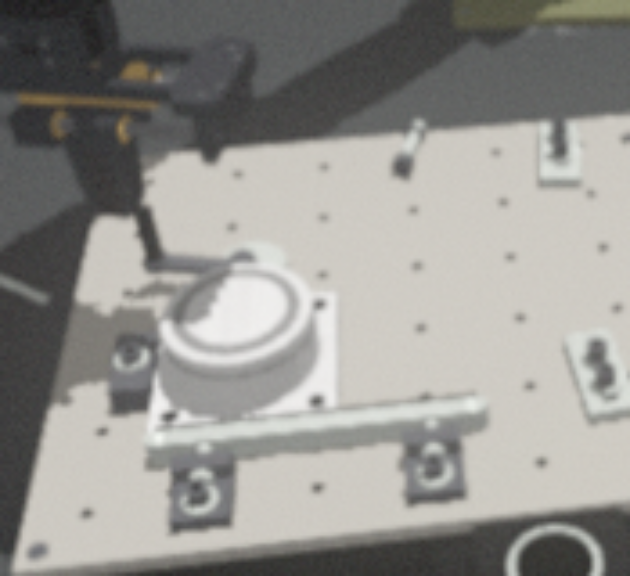

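```bash
python3 - <<'E'
from wr import *
z=np.load("w13.npz"); s=dict(ee_pos=z["p"],tool_rot=z["r"]);c=ctrl.camera("wrist")
print(wcast(c,s,[(253,191)],156),wcast(c,s,[(251,172)],114),wcast(c,s,[(346,172)],118), "clamp disc",wcast(c,s,[(342,150)],106))
print("foot corners",wcast(c,s,[(277,211),(427,174)],102))
E
python3 go.py -20 -260 132 2.87
```

```text
[[ -48.38310816 -250.49858474]] [[ -48.07935228 -251.94273993]] [[ -32.99811495 -192.99206572]] clamp disc [[ -44.62175789 -190.27897905]]
foot corners [[ -12.50345778 -242.67869882]
 [ -11.07541487 -133.7327029 ]]
t 26.55 press TCP -18.9 -257.8 z 176.8 | tool-x angle in press 2.8739 | F press -0.56 -0.19 z -0.76 | w 0.6 tq [ 0.06 -0.06 -0.01]
tool shift cm: dx 0.05 dy -0.24 dz 4.48 spin 0.0039
```

Emit:
carry_out(
  plan="0 0 2 0; 0 0 2.4 0; 0 0 0 0; 0.5 0 0 0; 0.4 0 0 0",
)

```text
time_s: 27.18
ee_pos: [599.1, -271.3, 133.8]
tool_rot: [0.001, 0.082, 0.997, -0.0]
force: [-1.0, -0.6, 0.1]
width: -0.0
```

Emit:
carry_out(
  plan="0.2 0 0 0; 0.2 0 0 0; 0.2 0 0 0; 0.2 0 0 0; 0 0 0 0",
)

```text
time_s: 27.8
ee_pos: [590.9, -270.3, 132.8]
tool_rot: [0.0, 0.082, 0.997, -0.0]
force: [1.9, -0.9, 1.4]
width: 0.5
```

```bash
cat > cam.py <<'E'
from go import *
s,p,a=state(); q=np.pi-a; f=R.T@s["force"][:2]
t=np.array([np.cos(a),np.sin(a)]); n=np.array([np.sin(a),-np.cos(a)])
pv=np.array([-31.,-194.5]); d=(pv-p)
pin=p+15*t
import math
qp=math.atan2(-(pin-pv)[0],-(pin-pv)[1])
print("tool q %.3f  pivot in tool frame %.1f %.1f (want 15,60)  Ft %.2f Fn %.2f  pin q est %.3f"%(q,d@t,d@n,-f@t,f@n,qp))
E
python3 cam.py
```

```text
t 27.80 press TCP -36.3 -255.5 z 132.8 | tool-x angle in press 2.8708 | F press 1.82 -1.14 z 1.38 | w 0.5 tq [-0.13 -0.28  0.03]
tool q 0.271  pivot in tool frame 11.2 60.2 (want 15,60)  Ft 2.06 Fn -0.61  pin q est 0.334
```

Emit:
carry_out(
  plan="0.484 -0.1 0 0.08; 0.484 -0.1 0 0.08; 0.484 -0.1 0 0.08; 0.484 -0.1 0 0.08; 0.484 -0.1 0 0.08",
)

```text
time_s: 28.42
ee_pos: [566.9, -266.5, 132.6]
tool_rot: [0.0, 0.279, 0.96, 0.001]
force: [2.3, 0.2, -0.4]
width: 0.8
```

```bash
python3 cam.py
```

```text
t 28.43 press TCP -59.7 -249.1 z 132.6 | tool-x angle in press 2.4688 | F press 2.31 -0.04 z -0.39 | w 0.8 tq [ 0.01 -0.51  0.01]
tool q 0.673  pivot in tool frame 11.5 60.6 (want 15,60)  Ft 1.83 Fn 1.41  pin q est 0.730
```

Emit:
carry_out(
  plan="0.484 -0.1 0 0.08; 0.484 -0.1 0 0.08; 0.484 -0.1 0 0.08; 0.3 -0.07 0 0.05; 0 0 0 0",
)

```text
time_s: 29.05
ee_pos: [550.4, -258.8, 132.5]
tool_rot: [-0.0, 0.414, 0.91, 0.0]
force: [0.4, -0.3, -0.4]
width: 0.5
```

```bash
python3 cam.py
```

```text
t 29.05 press TCP -75.4 -239.7 z 132.5 | tool-x angle in press 2.1819 | F press 0.33 -0.37 z -0.44 | w 0.5 tq [-0.05 -0.18  0.  ]
tool q 0.960  pivot in tool frame 11.5 62.3 (want 15,60)  Ft 0.49 Fn 0.06  pin q est 1.015
```

Emit:
carry_out(
  plan="0.242 -0.02 0 0.04; 0.242 -0.02 0 0.04; 0.242 -0.03 0 0.04; 0 0 0 0; 0 0 0 0",
)

```text
time_s: 29.68
ee_pos: [545.0, -253.9, 132.6]
tool_rot: [-0.001, 0.468, 0.884, -0.0]
force: [0.7, -0.3, 0.6]
width: 0.0
```

```bash
python3 cam.py;python3 - <<'E'
from anv import *
c=ctrl.camera("scene");cv2.imwrite("pics/s14.png",cv2.resize(c["img"][130:290,85:260,::-1],None,fx=3.6,fy=3.6))
c=ctrl.camera("wrist");cv2.imwrite("pics/w14.png",c["img"][:,:,::-1])
E
```

```text
t 29.68 press TCP -80.2 -234.3 z 132.6 | tool-x angle in press 2.0612 | F press 0.67 -0.35 z 0.57 | w 0.0 tq [-0.18 -0.01 -0.03]
tool q 1.080  pivot in tool frame 11.9 62.1 (want 15,60)  Ft 0.63 Fn 0.42  pin q est 1.130
```

View pics/s14.png

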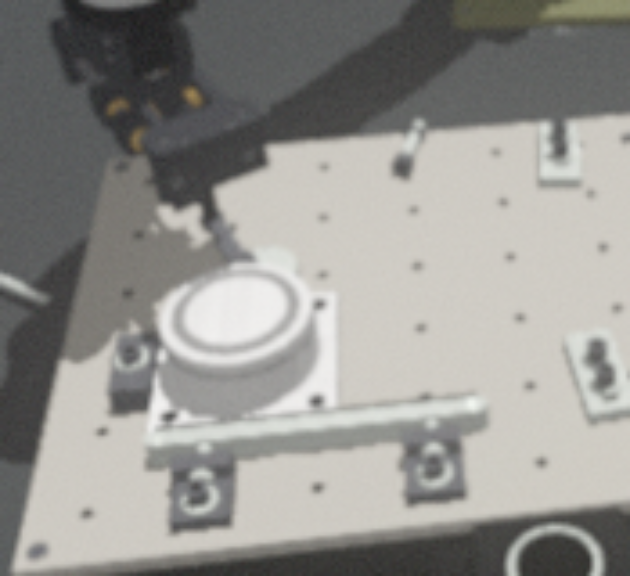

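View pics/w14.png

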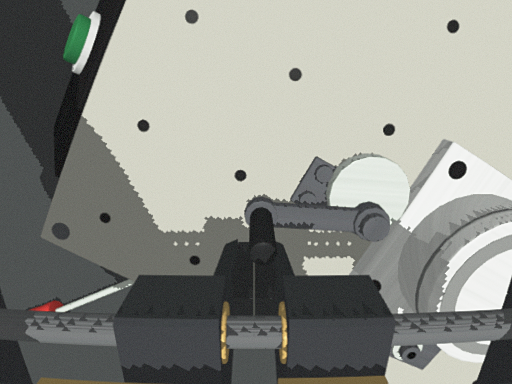

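Emit:
carry_out(
  plan="0.242 -0.02 0 0.04; 0.242 -0.02 0 0.04; 0.12 -0.01 0 0.02; 0 0 0 0; 0 0 0 0",
)

```text
time_s: 30.4
ee_pos: [541.8, -249.1, 132.7]
tool_rot: [-0.0, 0.511, 0.859, 0.0]
force: [-0.2, -2.0, 0.8]
width: 0.5
```

```bash
python3 cam.py
```

```text
t 30.40 press TCP -82.9 -229.1 z 132.7 | tool-x angle in press 1.9612 | F press -0.41 -1.94 z 0.77 | w 0.5 tq [-0.35  0.06  0.06]
tool q 1.180  pivot in tool frame 12.2 61.1 (want 15,60)  Ft 1.64 Fn -1.11  pin q est 1.225
```

Emit:
carry_out(
  plan="0.12 -0.02 0 0.02; 0.12 -0.02 0 0.02; 0 0 0 0; 0 0 0 0; 0 0 0 0",
)

```text
time_s: 31.02
ee_pos: [540.3, -247.2, 132.7]
tool_rot: [-0.0, 0.529, 0.849, 0.0]
force: [-0.4, -1.2, 0.1]
width: 0.5
```

```bash
python3 cam.py
```

```text
t 31.02 press TCP -84.1 -227.1 z 132.7 | tool-x angle in press 1.9211 | F press -0.48 -1.11 z 0.15 | w 0.5 tq [-0.32  0.05  0.01]
tool q 1.221  pivot in tool frame 12.4 61.1 (want 15,60)  Ft 0.88 Fn -0.83  pin q est 1.264
```

Emit:
carry_out(
  plan="0.12 -0.02 0 0.02; 0 0 0 0; 0.12 -0.02 0 0.02; 0 0 0 0; 0 0 0 0",
)

```text
time_s: 31.65
ee_pos: [538.9, -245.2, 132.7]
tool_rot: [-0.0, 0.545, 0.838, 0.0]
force: [0.2, -1.9, -0.0]
width: 0.3
```

```bash
cat >> cam.py <<'E'
F=[]
for i in range(3):
    ctrl.camera("wrist"); F.append(ctrl.sense()["force"][:2])
f=R.T@np.mean(F,0); print("avg Ft %.2f Fn %.2f"%(-f@t,f@n), [round(float(-(R.T@x)@t),2) for x in F])
E
python3 cam.py
```

```text
t 31.65 press TCP -85.3 -225.0 z 132.7 | tool-x angle in press 1.8811 | F press 0.03 -1.89 z -0.04 | w 0.3 tq [-0.39  0.02 -0.  ]
tool q 1.260  pivot in tool frame 12.4 61.1 (want 15,60)  Ft 1.81 Fn -0.55  pin q est 1.303
avg Ft 1.45 Fn -0.61 [1.72, 1.88, 0.73]
```

Emit:
carry_out(
  plan="0.12 -0.02 0 0.02; 0 0 0 0; 0.12 -0.02 0 0.02; 0 0 0 0; 0 0 0 0",
)

```text
time_s: 32.42
ee_pos: [537.5, -243.2, 132.7]
tool_rot: [-0.0, 0.562, 0.827, 0.0]
force: [0.4, -0.4, -0.2]
width: 0.2
```

```bash
python3 cam.py
```

```text
t 32.42 press TCP -86.5 -222.8 z 132.7 | tool-x angle in press 1.8411 | F press 0.30 -0.47 z -0.24 | w 0.2 tq [-0.33  0.03 -0.01]
tool q 1.301  pivot in tool frame 12.4 61.0 (want 15,60)  Ft 0.54 Fn 0.16  pin q est 1.343
avg Ft 1.46 Fn -0.80 [1.34, 1.64, 1.41]
```

Emit:
carry_out(
  plan="0.12 -0.02 0 0.02; 0 0 0 0; 0.12 -0.02 0 0.02; 0 0 0 0; 0 0 0 0",
)

```text
time_s: 33.2
ee_pos: [536.4, -241.5, 132.7]
tool_rot: [0.0, 0.579, 0.816, -0.0]
force: [0.7, -1.8, -0.1]
width: 0.9
```

```bash
python3 cam.py
```

```text
t 33.20 press TCP -87.4 -221.0 z 132.7 | tool-x angle in press 1.8008 | F press 0.51 -1.85 z -0.10 | w 0.9 tq [-0.65 -0.03 -0.01]
tool q 1.341  pivot in tool frame 12.9 61.0 (want 15,60)  Ft 1.92 Fn 0.08  pin q est 1.375
avg Ft 2.96 Fn -1.22 [2.51, 3.28, 3.09]
```

Emit:
carry_out(
  plan="0.06 -0.01 0 0.01; 0 0 0 0; 0.06 -0.01 0 0.01; 0 0 0 0; 0 0 0 0",
)

```text
time_s: 33.98
ee_pos: [535.9, -240.5, 132.7]
tool_rot: [0.0, 0.587, 0.81, -0.0]
force: [0.2, -5.3, -1.9]
width: 0.6
```

```bash
python3 cam.py
```

```text
t 33.98 press TCP -87.8 -220.0 z 132.7 | tool-x angle in press 1.7807 | F press -0.41 -5.29 z -1.85 | w 0.6 tq [-1.14 -0.14 -0.01]
tool q 1.361  pivot in tool frame 13.1 60.9 (want 15,60)  Ft 5.09 Fn -1.51  pin q est 1.393
avg Ft 5.34 Fn -0.73 [5.76, 4.49, 5.78]
```

Emit:
carry_out(
  plan="0.03 0 0 0; 0 0 0 0; 0 0 0 0; 0 0 0 0; 0 0 0 0",
)

```text
time_s: 34.75
ee_pos: [535.7, -240.2, 132.8]
tool_rot: [0.0, 0.587, 0.81, -0.0]
force: [1.2, -5.8, -0.5]
width: 0.4
```

```bash
python3 cam.py
```

```text
t 34.75 press TCP -87.9 -219.6 z 132.8 | tool-x angle in press 1.7808 | F press 0.60 -5.89 z -0.50 | w 0.4 tq [-1.15 -0.11  0.03]
tool q 1.361  pivot in tool frame 12.7 60.9 (want 15,60)  Ft 5.89 Fn -0.64  pin q est 1.398
avg Ft 4.55 Fn -1.21 [5.33, 4.74, 3.58]
```

```bash
python3 - <<'E'
s=open('cam.py').read().replace('F.append(ctrl.sense()["force"][:2])','s=ctrl.sense(); F.append(s["force"][:2]); T.append(s["ft_torque"])').replace("F=[]","F=[];T=[]")
s+='\nT=np.mean(T,0);tp=R.T@T[:2];print("avg tq",T.round(3)," F from tq: t %.2f"%((-tp@n*0+np.cross(tp,t))/0.22))\n'
open('cam.py','w').write(s)
E
python3 cam.py 2>/dev/null
```

```text
t 34.90 press TCP -88.0 -219.6 z 132.7 | tool-x angle in press 1.7808 | F press 0.16 -3.63 z -0.98 | w 0.1 tq [-1.08 -0.07  0.03]
tool q 1.361  pivot in tool frame 12.7 60.9 (want 15,60)  Ft 3.58 Fn -0.60  pin q est 1.398
avg Ft 4.98 Fn -0.89 [4.73, 5.42, 4.78]
avg tq [-1.12  -0.079 -0.012]  F from tq: t -4.95
```

Emit:
carry_out(
  plan="0.05 0 0 0; 0 0 0 0; 0 0 0 0; 0 0 0 0; 0 0 0 0",
)

```text
time_s: 35.67
ee_pos: [535.6, -239.8, 132.7]
tool_rot: [0.0, 0.587, 0.81, -0.0]
force: [1.0, -5.0, -1.5]
width: 0.3
```

```bash
python3 cam.py 2>/dev/null
```

```text
t 35.67 press TCP -88.1 -219.2 z 132.7 | tool-x angle in press 1.7807 | F press 0.50 -5.12 z -1.51 | w 0.3 tq [-1.15 -0.13 -0.03]
tool q 1.361  pivot in tool frame 12.3 61.0 (want 15,60)  Ft 5.11 Fn -0.58  pin q est 1.405
avg Ft 5.04 Fn -0.70 [4.96, 5.13, 5.04]
avg tq [-1.142 -0.097 -0.017]  F from tq: t -5.07
```

Emit:
carry_out(
  plan="0.05 -0.01 0 0.01; 0 0 0 0; 0.05 0 0 0.01; 0 0 0 0; 0 0 0 0",
)

```text
time_s: 36.45
ee_pos: [535.2, -239.2, 132.8]
tool_rot: [0.0, 0.595, 0.804, -0.0]
force: [1.3, -6.3, -1.5]
width: 0.4
```

```bash
python3 cam.py 2>/dev/null
```

```text
t 36.45 press TCP -88.4 -218.6 z 132.8 | tool-x angle in press 1.7605 | F press 0.61 -6.43 z -1.54 | w 0.4 tq [-1.3  -0.12 -0.02]
tool q 1.381  pivot in tool frame 12.8 60.9 (want 15,60)  Ft 6.43 Fn -0.61  pin q est 1.416
avg Ft 5.83 Fn -1.20 [5.89, 5.25, 6.36]
avg tq [-1.247 -0.118  0.012]  F from tq: t -5.58
```

Emit:
carry_out(
  plan="0.04 0 0 0; 0 0 0 0; 0 0 0 0; 0 0 0 0; 0 0 0 0",
)

```text
time_s: 37.22
ee_pos: [535.1, -239.0, 132.8]
tool_rot: [0.001, 0.595, 0.804, -0.0]
force: [1.1, -5.7, -2.5]
width: 0.5
```

```bash
python3 cam.py 2>/dev/null
```

```text
t 37.23 press TCP -88.4 -218.4 z 132.8 | tool-x angle in press 1.7603 | F press 0.52 -5.76 z -2.49 | w 0.5 tq [-1.32 -0.18 -0.05]
tool q 1.381  pivot in tool frame 12.6 60.9 (want 15,60)  Ft 5.76 Fn -0.57  pin q est 1.421
avg Ft 6.07 Fn -0.97 [5.71, 6.15, 6.34]
avg tq [-1.322 -0.108  0.002]  F from tq: t -5.89
```

Emit:
carry_out(
  plan="0.04 0 0 0; 0 0 0 0; 0 0 0 0; 0 0 0 0; 0 0 0 0",
)

```text
time_s: 38.0
ee_pos: [535.0, -238.7, 132.8]
tool_rot: [0.001, 0.595, 0.804, -0.0]
force: [1.6, -6.4, -1.5]
width: -0.0
```

```bash
python3 cam.py 2>/dev/null
```

```text
t 38.00 press TCP -88.5 -218.0 z 132.8 | tool-x angle in press 1.7603 | F press 0.90 -6.49 z -1.55 | w -0.0 tq [-1.3  -0.1  -0.02]
tool q 1.381  pivot in tool frame 12.3 60.9 (want 15,60)  Ft 6.54 Fn -0.34  pin q est 1.426
avg Ft 5.67 Fn -1.31 [6.17, 5.45, 5.39]
avg tq [-1.343 -0.135 -0.028]  F from tq: t -6.02
```

Emit:
carry_out(
  plan="0.05 0 0 0; 0 0 0 0; 0 0 0 0; 0 0 0 0; 0 0 0 0",
)

```text
time_s: 38.78
ee_pos: [534.8, -238.3, 132.8]
tool_rot: [0.001, 0.595, 0.804, -0.0]
force: [0.5, -5.5, -1.2]
width: 0.3
```

```bash
python3 cam.py 2>/dev/null
```

```text
t 38.77 press TCP -88.6 -217.7 z 132.8 | tool-x angle in press 1.7602 | F press -0.05 -5.54 z -1.20 | w 0.3 tq [-1.43 -0.14 -0.02]
tool q 1.381  pivot in tool frame 11.9 61.0 (want 15,60)  Ft 5.43 Fn -1.09  pin q est 1.431
avg Ft 6.22 Fn -0.83 [6.75, 5.69, 6.21]
avg tq [-1.392 -0.11   0.005]  F from tq: t -6.20
```

Emit:
carry_out(
  plan="-0.3 0 0 0; -1 0 0 0; -1 0 0 0; 0 0 -3 0; 0 0 -5 0",
)

```text
time_s: 39.55
ee_pos: [540.4, -258.8, 212.0]
tool_rot: [-0.002, 0.595, 0.804, -0.0]
force: [0.0, -0.3, -0.4]
width: 0.7
```

Emit:
carry_out(
  plan="-4 -4 -3 0; -5 -5 -2 0; -5 -5 0 0; -5 -5 0 0; 0 0 0 0",
)

```text
time_s: 40.17
ee_pos: [423.1, -478.0, 258.7]
tool_rot: [-0.0, 0.599, 0.801, -0.002]
force: [1.1, 0.2, -0.3]
width: 0.8
```

```bash
python3 go.py; python3 - <<'E'
from anv import *
c=ctrl.camera("scene");cv2.imwrite("pics/s15.png",cv2.resize(c["img"][100:300,80:380,::-1],None,fx=2.6,fy=2.6))
c=ctrl.camera("top");cv2.imwrite("pics/t15.png",cv2.resize(c["img"][70:260,170:430,::-1],None,fx=3,fy=3,interpolation=cv2.INTER_CUBIC))
E
```

```text
t 40.17 press TCP -225.3 -444.1 z 258.7 | tool-x angle in press 1.7499 | F press 1.08 0.08 z -0.34 | w 0.8 tq [ 0.02  0.03 -0.01]
```

View pics/s15.png

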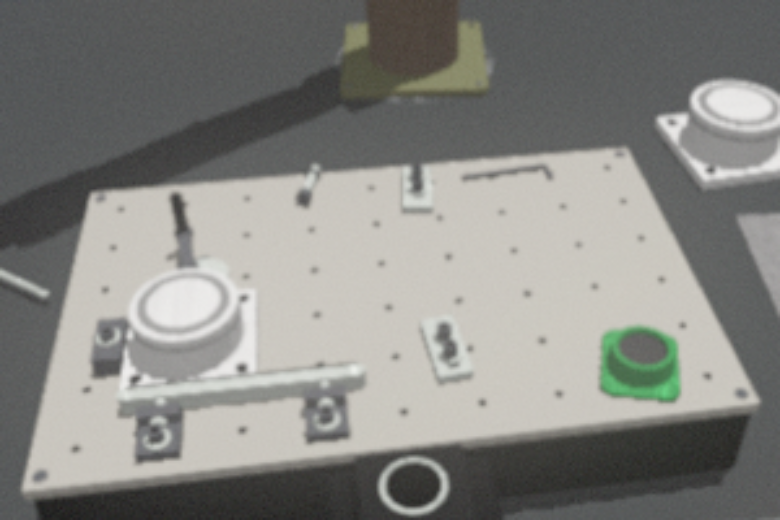

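View pics/t15.png

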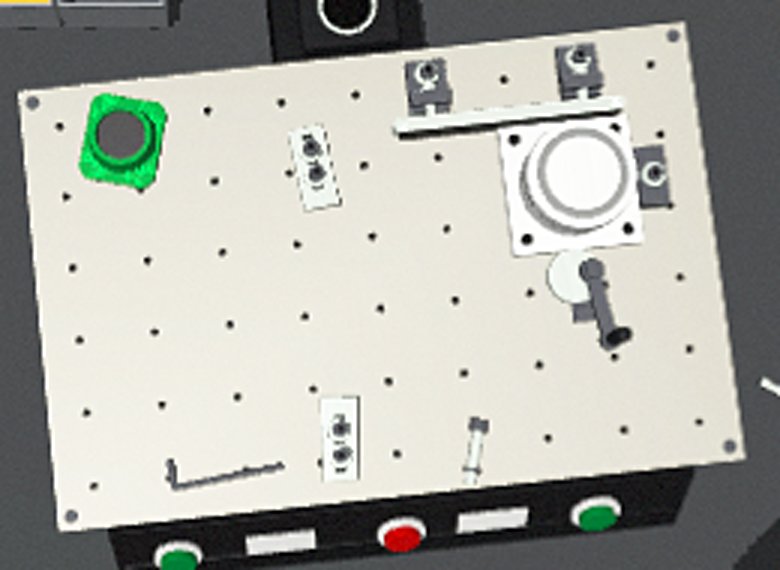

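```bash
python3 - <<'E'
from anv import *
c=ctrl.camera("top")
f=lambda L:[(x/3+169.67,y/3+69.67) for x,y in L]
print("foot NL, NR, FL",topress(onz(c,f([(514,255),(641,242),(499,128)]),102)).round(1).tolist())
print("pin top/bot",topress(onz(c,f([(620,334)]),156)).round(1).tolist(),topress(onz(c,f([(609,342)]),114)).round(1).tolist(),"pivot",topress(onz(c,f([(592,269)]),117)).round(1).tolist())
print("endstop face",topress(onz(c,f([(636,148),(640,206)]),110)).round(1).tolist())
a=c["img"][95:190,325:400,::-1];cv2.imwrite("pics/t16.png",cv2.resize(a,None,fx=6,fy=6,interpolation=cv2.INTER_CUBIC))
E
```

```text
foot NL, NR, FL [[-9.2, -135.0], [-9.5, -242.8], [100.4, -135.8]]
pin top/bot [[-89.7, -199.3]] [[-91.7, -201.6]] pivot [[-30.0, -194.6]]
endstop face [[69.2, -246.7], [19.7, -243.4]]
```

View pics/t16.png

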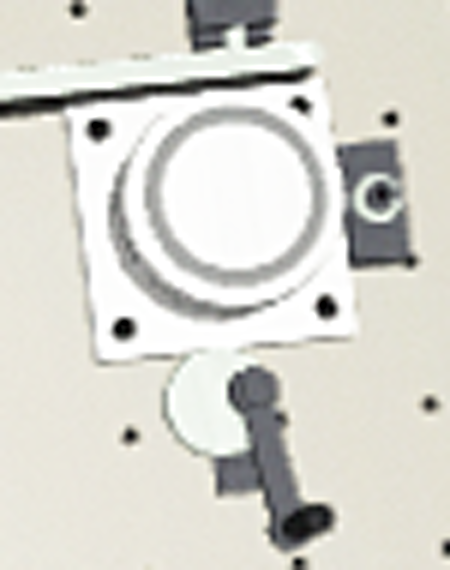

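```bash
python3 -c "
from plant import ctrl
print(ctrl.close_job())"
```

```text
the job is handed in; nothing more can be done
None
```

The anvil is in its place on the press bed, with the cam lever holding its foot against the back rail, and I've handed the job in at about 40 s.

- **Which anvil:** I used the one on the bed, whose foot measured about 110 x 112 mm. The larger one on the bench was left alone.
- **Through the clamps:** I pushed it flat by its foot edge through the gap, which measured about 160 mm. By position, each side had about 24 mm clear.
- **Rail and end stop:** I pushed it up to the rail until I felt light contact (about 8 N), then along to the end stop. There it stopped moving at about 9.6 N.
- **Cam lever:** I swung it from about 0.27 rad to about 1.45 rad. The pin force held near 5 N while the anvil shifted, then rose to about 6.2 N. I stopped there, backed off and lifted clear.

**Last checks:** The final pictures show the foot square in the bay, with its far edge on the rail strip and its right edge at the end stop face. The foot measured about -9.3 to 100.4 mm in press x and -135 to -243 mm in press y. The cam is against the foot, and the clamps, collar, hex key and screw are where they were.

**Weaker points:**
- Single force readings scattered by about ±0.7 N, so I judged the 6.2 N from averaged force and torque readings, which agreed.
- The pictures place the anvil at the end stop only to about 1–2 mm, and I did not feel for the stop again after clamping.
- The wrist and top cameras differed by about 2–3 mm on the far clamp, so I set the fingers down in the middle of that free space.

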